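Put the bench tools and glue sticks away in the hatch chest

ROBOT

A 6-joint arm with a two-finger parallel gripper is mounted at the origin on a cart in front of the work surface, level with it; the furniture and walls round the work are solid. World frame = base frame: x ahead of the robot, y to its left, z up, the work surface at z = 0. Lengths are in mm, angles in rad, forces in N, time in s.
With the tool pointing down it reaches from about 350 to 975 mm from the base axis. Payload 4.9 kg.
Tool frame: the origin (TCP) lies at the very end of the fingers, on their centre line; the grasp point (between the pads) lies 19 mm behind it (hold_point_z is the distance from the TCP to the grasp point, in mm); x points along the fingers, z is the direction in which the jaws open and shut, and the axes are right-handed (so a half turn about x gives the same grasp; the last joint's range is limited). The gripper opens to 85 mm and grips with 20 to 120 N. Pads are 22 mm wide; open, the fingers measure 114 mm over their backs; the gripper's body (76 mm by 85 mm) begins 54 mm behind the grasp point. The pads swing forward as they close: fully open they stand 13 mm farther back than shut.
Start: joints at [1.121, 0.053, 1.613, -0, 1.476, -0.119], TCP at [202.989, 591.098, 231.304] pointing down, gripper open.
Joint ranges: [-3.01, 3.01], [-1.01, 2.22], [0.06, 2.58], [-1.02, 4.17], [0.09, 2.62], [-3.14, 3.14]. Speed limits (rad/s): [2.57, 2.57, 3.14, 3.14, 3.14, 3.14].

INTERFACE

Orientations are given as [roll, pitch, yaw] about the fixed x, y, z axes, in that order (R = Rz(yaw) Ry(pitch) Rx(roll)).
In Python, from rig import * gives the robot as it stands.
- The arm moves only by the tool move_arm, never from a script. Its arguments are lists of equal length, an entry for each row: "translation": the shift along the tool's x, y, z in units of 0.3 m (1.0 is 0.3 m), a list of three; "angular": the turn, a rotation vector about the tool's x, y, z in units of 0.5 rad (1.0 is 0.5 rad), a list of three; "jaw": the closure, from 0 (fully open) to 1 (shut). In form: {"translation": [[x, y, z], ...], "angular": [[ax, ay, az], ...], "jaw": [jaw, ...]}. A call has 1 to 12 rows; each row shifts and turns the commanded pose from where the row before left it, along the tool's axes as they then stand; what a row does not reach is not made up. A row lasts 1/8 s, in which the tool goes at most 62.5 mm and 10.7 degrees, less where a joint would pass 70% of its speed; a pose out of reach is approached as far as the arm can. A call with a number of a shift or a turn outside -1 to 1 is refused whole. A call with a gripper value outside its range is refused whole. The fingers move at their own pace and stop on an object; the grip force is fixed at half the most. Time passes only in rows, so rows that do not move let the fingers close. It gives the time, the measured TCP pose, the force and the opening at its end, in the units of the state.
- state(): the state, without advancing time (a new reading comes with each control period).
- camera(name): name is "side" or "top"; returns the picture (420x560x3 uint8, red, green, blue); there is no depth.
- get_calibration(name): a dict with "intrinsics" (3x3 intrinsics, pixels), "position" and "attitude" of the camera in the world. Camera axes: x right, y down, z forward; pixel columns grow to the right and rows downward; lengths in mm; the calibration is good to about 2 mm. A picture is of the moment at which its call begins. get_calibration takes no time and is no camera call.
- close_job(): hands the job in, once; it reports no verdict.
The state is a dict: "t": time; "joint_pos": joint angles; "dq": joint speeds; "tau": joint torques, N m; "eef_pos": TCP position; "ee_rot": TCP orientation; "force": force on the tool from outside, world axes, zero at the start; "moment": the same for the moment, N m; "width": finger opening in mm.
Only numpy, scipy, OpenCV 4.12 (cv2) and the standard library are available. Lean on these libraries where they do the work, as an engineer would, in place of code of your own. Each camera call takes 0.05 s, during which the arm holds its last target. There are 200 camera calls.

TASK

Clear up after the gluing session: lay every glue stick in the tray under the chest's blue cover (slide the thumb latch to let it spring open, and press it shut again until it latches), and put every hand tool (pliers, screwdriver, marker, tweezers) from the table in the well under the wooden hatch. Open the hatch by flipping up its recessed ring pull first while the hatch is still down, then lift it and swing it right up; when all is in, shut it flush and fold the ring flat into its recess again. Leave the pigment jar, mixing cup and timer where they stand.

Things in the scene. Friction and masses are not known exactly. Their poses are not given: they have to be found in the camera images.
- chest: Plywood bench chest, 185 (x) x 315 (y) x 85 mm high, fixed on the table, turned up to 0.2 rad. Origin: centre of its underside; x away from the robot, y left, z up. In its top, all flush at 85 mm: right, a dark wooden hatch, 157 (x) x 177 (y) mm, over the tool well; left, a blue sprung cover, 134 (x) x 66 (y) mm, over the stick tray; between them a 42 mm strip of deck with the thumb latch.
- well_floor (a point): Centre of the floor of the tool well, 6 mm above the table, axes as the chest. The well is 160 (x) x 180 (y) mm inside and 79 mm deep to the deck; under the closed hatch's cup 56 mm stay free.
- tray_floor (a point): Centre of the floor of the glue-stick tray, 49 mm above the table, axes as the chest. The tray is 138 (x) x 68 (y) mm inside and 36 mm deep; sticks lie along its x.
- hatch (a joint): Hatch angle, rad: 0 shut and flush, 1.95 fully open (stop, leaning back). Hinged on its far (+x) edge; 0.25 kg; a friction hinge (0.25 N m) holds it wherever it is left. Gap round it only 1.5 mm: it can be raised at first only by its ring pull (about 8 N); then it can be pushed further by its free edge or underside, and pushed shut from its outer side.
- hatch_hinge (a point): Middle of the hatch's hinge line, on the deck at its far edge, fixed to the chest; the line runs along the chest's y.
- hatch_edge (a point): Middle of the hatch's free (near) edge, at its top face, 157 mm from the hinge; moves with the hatch. The hatch is 10 mm thick.
- ring (a joint): Angle of the ring pull relative to the hatch, rad: 0 folded flat in its recess, 1.57 standing square to the hatch, stop at 1.8. Light friction (0.014 N m) holds it wherever it is left.
- ring_pivot (a point): Middle of the pivot line of the ring pull, in the hatch 60 mm from the hinge and 7 mm below its top face; the line is parallel to the hatch's hinge.
- ring_bar (a point): Middle of the outer bar of the ring pull, a D-shaped steel bail of 8 mm round bar. The bar is parallel to the hinge, 40 mm from the pivot, towards the hatch's free edge when flat; its two arms leave 44 mm free between them. Recess 84 (x) x 72 (y) mm, 20 mm deep, with 28 mm free in front of the bar and 32 mm inside the bail for fingertips. Flat, the bar's centre is 7 mm below the hatch top.
- cover (a joint): Angle of the blue cover, rad: 0 shut, 2.1 fully open. It hinges on its outer (+y) long edge and a spring (about 1.5 N at the free edge when shut) throws it open when the latch is released. To shut, push it over from its outer side and press its free edge down until the latch snaps (about 8 N).
- cover_hinge (a point): Middle of the cover's hinge line, on the deck at its +y edge, fixed to the chest; the line runs along the chest's x.
- cover_edge (a point): Middle of the cover's free edge, at its top face, 67 mm from the hinge; moves with the cover, which is 5 mm thick; a catch pin sticks out 12 mm past the edge at its middle, under the tongue of the latch.
- latch (a joint): Travel of the thumb latch, m: 0 at rest (holds the cover), stop at 0.011; slid along the chest's +x it frees the cover at about 0.009. A spring (2 N at rest, 4.2 N at the stop) returns it, and it snaps over the cover's catch pin by itself when the cover is pressed down.
- latch_ridge (a point): Centre of the orange thumb ridge on the latch, 8 (x) x 22 (y) x 13 mm high, rising from 4 mm to 17 mm above the deck; push its near (-x) side. Moves with the latch.
- flat_pliers: Flat-nose pliers with red grips, 55 x 134 x 13 mm, best taken across the middle, from above. Lies on the table or the thin cutting mat (2 mm); origin at the centre of its underside, long axis = its own y. It may be absent in a given start.
- screwdriver: Small screwdriver, 24 x 128 x 21 mm; blue handle 21 mm thick from y = 0 to +64 mm, thin steel blade on the -y half (take it by the handle). Lies on the table or the thin cutting mat (2 mm); origin at the centre of its underside, long axis = its own y. It may be absent in a given start.
- marker: White marker with a blue cap, 14 x 131 x 15 mm. Lies on the table or the thin cutting mat (2 mm); origin at the centre of its underside, long axis = its own y. It may be absent in a given start.
- tweezers_2: Black tweezers, 14 x 124 x 10 mm. Lies on the table or the thin cutting mat (2 mm); origin at the centre of its underside, long axis = its own y. It may be absent in a given start.
- glue_stick_1: Cream hot-melt glue stick, 12 x 108 x 11 mm. Lies on the table or the thin cutting mat (2 mm); origin at the centre of its underside, long axis = its own y. It may be absent in a given start.
- glue_stick_2: Cream hot-melt glue stick, 12 x 108 x 11 mm. Lies on the table or the thin cutting mat (2 mm); origin at the centre of its underside, long axis = its own y. It may be absent in a given start.
- pigment_jar_1: Small jar with white lid and pink pigment, 40 mm across, 36 mm high, behind the work; leave alone. Origin at the centre of its underside.
- mix_cup_2: Pink mixing cup, 41 mm across, 28 mm high, behind the work; leave alone. Origin at the centre of its underside.
- timer: White kitchen timer, 22 x 58 x 52 mm, standing behind and to the right of the chest; leave alone. Origin at the centre of its underside.
Things that resemble listed ones, but are neither listed nor needed, are in the scene too. Leave any orange look-alike of the marker alone.

How it is judged (in metres and radians):
On the way, in this order (a step that is already met when the one before it is completed fails the run):
1. the ring pull is flipped up while the hatch is still down (value of joint ring above 1 rad and value of joint hatch below 0.2 rad), for 0.1 s.
2. the hatch is swung up to stand open (value of joint hatch above 1.2 rad), for 0.2 s.
At the end, for the whole second after the job is handed in: Every tool present lies in the well and every glue stick present in the tray, at rest; the hatch is shut (within 0.04 rad), its ring folded flat (within 0.15 rad), the blue cover shut (within 0.06 rad) and latched (latch within 3 mm of rest) (x of flat_pliers in the frame of well_floor between -0.085 and 0.085 m and y of flat_pliers in the frame of well_floor between -0.093 and 0.093 m and z of flat_pliers in the frame of well_floor between -0.006 and 0.06 m and linear speed of each of flat_pliers, screwdriver, marker, tweezers_2, glue_stick_1, glue_stick_2 below 0.02 m/s and x of screwdriver in the frame of well_floor between -0.085 and 0.085 m and y of screwdriver in the frame of well_floor between -0.093 and 0.093 m and z of screwdriver in the frame of well_floor between -0.006 and 0.06 m and x of marker in the frame of well_floor between -0.085 and 0.085 m and y of marker in the frame of well_floor between -0.093 and 0.093 m and z of marker in the frame of well_floor between -0.006 and 0.06 m and x of tweezers_2 in the frame of well_floor between -0.085 and 0.085 m and y of tweezers_2 in the frame of well_floor between -0.093 and 0.093 m and z of tweezers_2 in the frame of well_floor between -0.006 and 0.06 m and x of glue_stick_1 in the frame of tray_floor between -0.068 and 0.068 m and y of glue_stick_1 in the frame of tray_floor between -0.036 and 0.036 m and z of glue_stick_1 in the frame of tray_floor between -0.006 and 0.03 m and x of glue_stick_2 in the frame of tray_floor between -0.068 and 0.068 m and y of glue_stick_2 in the frame of tray_floor between -0.036 and 0.036 m and z of glue_stick_2 in the frame of tray_floor between -0.006 and 0.03 m and value of joint hatch below 0.04 rad and value of joint ring below 0.15 rad and value of joint cover below 0.06 rad and value of joint latch below 0.003 m); the robot touches nothing.
It fails at once if the pigment jar is moved more than 3 cm or tipped over (distance of pigment_jar_1 from where it was at the start of the episode above 0.03 m or angle between pigment_jar_1's own z axis and vertical above 0.6 rad).
It fails at once if the pink mixing cup is moved more than 3 cm or tipped over (distance of mix_cup_2 from where it was at the start of the episode above 0.03 m or angle between mix_cup_2's own z axis and vertical above 0.6 rad).
It fails at once if the timer is moved more than 3 cm or tipped over (distance of timer from where it was at the start of the episode above 0.03 m or angle between timer's own z axis and vertical above 0.6 rad).
Of flat_pliers, screwdriver, marker, tweezers_2 only 2 to 3 are there at a start; the rules pass over those that are not, and their reading is None.
Of glue_stick_1, glue_stick_2 only 1 to 2 are there at a start; the rules pass over those that are not, and their reading is None.
At some moment in a run one of flat_pliers, screwdriver, tweezers_2, glue_stick_1, glue_stick_2 may be knocked a few centimetres aside while the robot is not near it.
Once in a run the grip may slacken for a moment while it holds something.
It also fails if it takes over 210 s, if anything falls off the work surface, if the arm or the gripper's body presses on something with over 40 N, if the wrist force passes 120 N, or if a joint passes its speed limit or range.

## Working session

There is one attempt and no reset: what is moved stays moved. The work goes in short steps, Python scripts to look and compute and a tool call to move; the robot and the scene stay as the last step left them, time stands still between calls to the robot, and variables do not carry over. Pictures are saved under pics/ and viewed, about 12 in all and at most 16, crops included, and the job is handed in when it is done.

Besides the shell and the picture viewer there is one more tool, called after "Emit:" as a command line: name --argument value ..., lists and objects as JSON in quotes. move_arm: Moves the arm, as the interface text tells. Shifts and turns lie within -1 to 1; 1 stands for 0.3 m of shift or 0.5 rad of turn. Its arguments: {"type":"object","properties":{"translation":{"type":"array","items":{"type":"array","items":{"type":"number"}}},"angular":{"type":"array","items":{"type":"array","items":{"type":"number"}}},"jaw":{"type":"array","items":{"type":"number"}}},"required":["translation","angular","jaw"]}

```bash
ls; mkdir -p pics
cat > h.py <<'E'
from rig import *
import numpy as np, cv2
from scipy.spatial.transform import Rotation as R
def snap(n,f):
    im=camera(n); cv2.imwrite('pics/'+f,im[:,:,::-1]); return im
def cal(n):
    c=get_calibration(n); K=np.array(c['intrinsics']); p=np.array(c['position']); a=np.array(c['attitude'])
    return K,p,(a if a.shape==(3,3) else R.from_euler('xyz',a).as_matrix())
def ray(n,u,v,z):
    K,p,A=cal(n); d=A@np.linalg.solve(K,[u,v,1.]); return p+d*(z-p[2])/d[2]
def proj(n,P):
    K,p,A=cal(n); q=K@(A.T@(np.array(P)-p)); return q[:2]/q[2]
def st():
    s=state(); print({k:np.round(s[k],3) for k in ('t','joint_pos','eef_pos','ee_rot','force','width')}); return s
E
python3 - <<'E'
from h import *
st()
for n in('top','side'):
    snap(n,n+'0.png'); print(get_calibration(n))
a=cv2.imread('pics/top0.png');cv2.imwrite('pics/t0.png',cv2.resize(a,(800,600)))
E
```

```text
pics
{'t': np.float64(0.0), 'joint_pos': array([ 1.121,  0.053,  1.614,  0.   ,  1.476, -0.119]), 'eef_pos': array([202.716, 590.566, 230.064]), 'ee_rot': array([ 3.021,  1.569, -2.022]), 'force': array([-0.584, -0.004, -0.042]), 'width': np.float64(85.193)}
{'intrinsics': array([[447.53223579,   0.        , 271.74827515],
       [  0.        , 447.53223579, 210.47474588],
       [  0.        ,   0.        ,   1.        ]]), 'position': array([ 479.6615833 ,  124.89555902, 1839.39900834]), 'attitude': array([-3.09333541, -0.00422   , -1.58771819])}
{'intrinsics': array([[386.90640766,   0.        , 272.54941067],
       [  0.        , 386.90640766, 206.17436276],
       [  0.        ,   0.        ,   1.        ]]), 'position': array([198.67976487, 988.88390364, 940.45988032]), 'attitude': array([-2.32054899, -0.00744174, -2.72668962])}
```

View pics/t0.png

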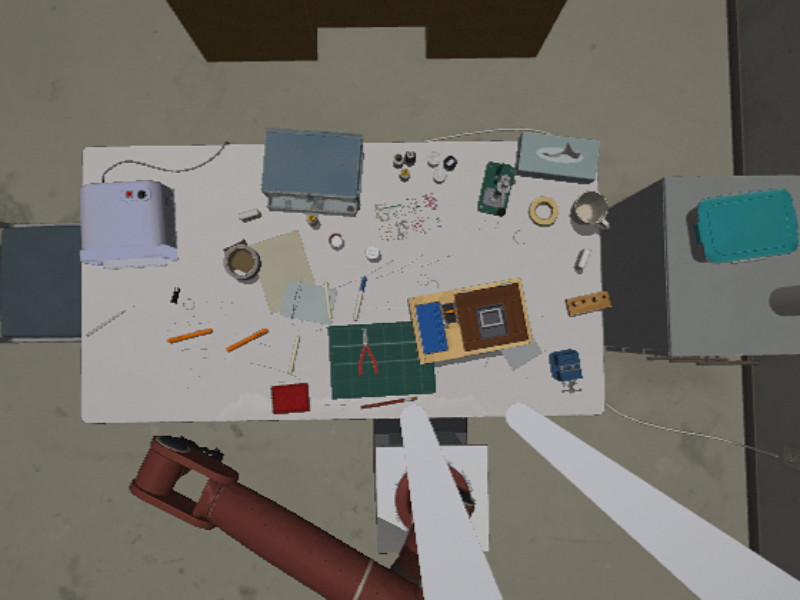

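View pics/side0.png

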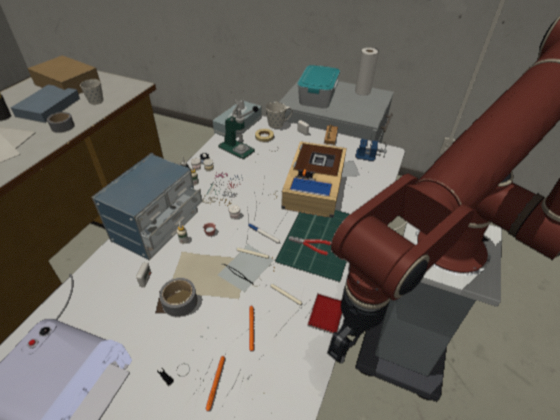

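Top view (800-px scale): chest about (472,320), pliers (367,355) on the mat, marker (360,298), cream sticks (294,354) and (328,300), orange look-alikes (190,335) and (247,340). The side view shows a dark tweezers shape at (240,272). I'll enlarge both views to confirm.

Run:
```python
from h import *
a=cv2.imread('pics/top0.png')[170:295,140:380]; b=cv2.imread('pics/side0.png')[125:345,190:360]
a=cv2.resize(a,None,fx=3.3,fy=3.3,interpolation=3); cv2.imwrite('pics/c1.png',a)
b=cv2.resize(b,None,fx=2.7,fy=2.7,interpolation=3); cv2.imwrite('pics/c2.png',b)
```

```text
(no output)
```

View pics/c1.png

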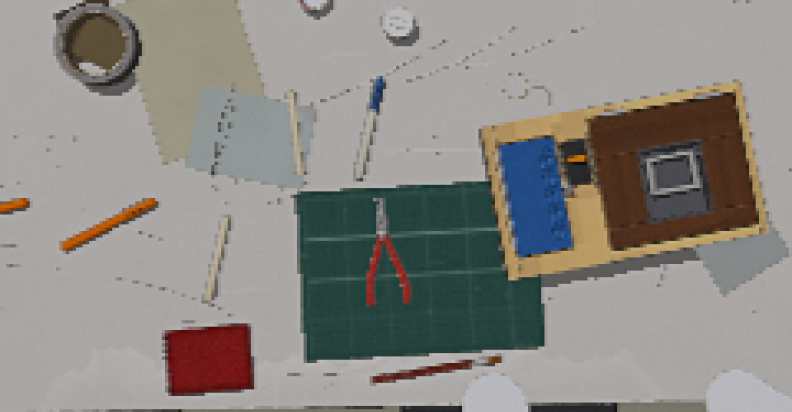

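View pics/c2.png

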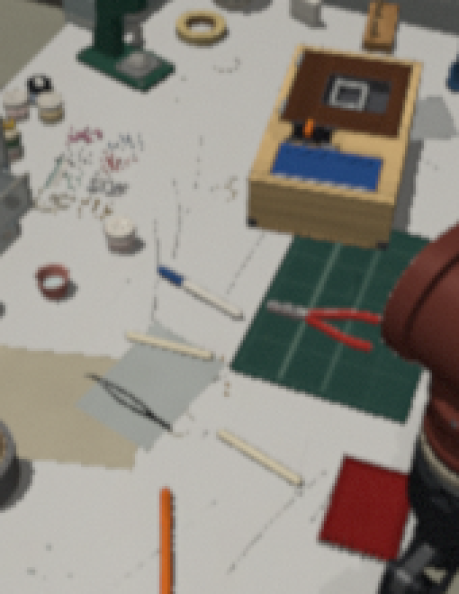

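Crop 1 (full-res = crop/3.3+(140,170)): marker white/blue at (368,128), sticks (297,132) and (218,258), pliers (385,250), dark dashed tweezers (225,128). Crop 2 shows the tweezers as a two-armed black shape at (130,402). The orange (110,225) is the look-alike, the brown rod (435,370) is a brush; no screwdriver. Now measuring.

```bash
cat > meas.py <<'E'
from h import *
def comps(m,amin=6):
    n,l,s,c=cv2.connectedComponentsWithStats(m.astype(np.uint8),connectivity=8)
    return [np.column_stack(np.where(l==i))[:,::-1].astype(np.float32) for i in range(1,n) if s[i,4]>=amin]
def rect(n,pts,z):
    W=np.array([ray(n,u,v,z)[:2] for u,v in pts],np.float32)
    (c,s,_)=cv2.minAreaRect(W); b=W-W.mean(0); e=np.linalg.svd(b,full_matrices=False)[2][0]
    return np.array(c),np.array(s),np.arctan2(e[1],e[0]),W
E
cat > m0.py <<'E'
from meas import *
im=cv2.imread('pics/top0.png'); x0,y0,x1,y1=140,170,380,295
hsv=cv2.cvtColor(im,cv2.COLOR_BGR2HSV).astype(int); H,S,V=hsv[...,0],hsv[...,1],hsv[...,2]
roi=np.zeros(H.shape,bool); roi[y0:y1,x0:x1]=1
def show(nm,m,z,a=8):
    for p in comps(m&roi,a):
        c,s,t,W=rect('top',p,z); print(nm,'px',p.mean(0).round(1),'n',len(p),'c',c.round(1),'mean',W.mean(0).round(1),'size',s.round(0),'ax',round(float(t),3))
show('blue',(H>100)&(H<125)&(S>120),85)
show('brown',(H<15)&(S>90)&(V<130)&(V>40),85,100)
show('orange',(H<20)&(S>180)&(V>170),98,2)
show('cream',(H>18)&(H<35)&(S>25)&(V>185),8,12)
show('red',((H<8)|(H>172))&(S>130)&(V>120),10)
show('grey',(S<70)&(V<130)&(V>60),80,20)
show('steel',(S<40)&(V>150),80,20) if 0 else None
for q in [(482,127),(741,82),(767,230),(510,280)]: print(ray('top',q[0]/3.3+140,q[1]/3.3+170,85).round(0))
for q in [(233,85),(215,175),(378,78),(360,178),(380,200),(370,303),(408,300),(383,240),(297,92),(297,172)]: print(q,ray('top',q[0]/3.3+140,q[1]/3.3+170,6).round(0))
E
python3 m0.py
```

```text
blue px [254.  198.2] n 18 c [614.5 185. ] mean [613.6 185. ] size [ 8. 32.] ax 2.924
blue px [301.9 229.1] n 549 c [489.4  -1.3] mean [489.2  -0.7] size [132.  64.] ax -2.98
brown px [343.3 220.5] n 1337 c [ 516.1 -163.9] mean [ 520.1 -163.9] size [157. 179.] ax 1.702
brown px [202.8 278.6] n 403 c [303.4 388.7] mean [303.2 389. ] size [75. 99.] ax 1.653
orange px [314.4 217.7] n 7 c [533.5 -47.9] mean [532.6 -49.6] size [16.  4.] ax 1.722
orange px [143.4 231.6] n 14 c [489.5 615.7] mean [489.7 615.9] size [ 6. 28.] ax -1.302
orange px [171.7 237.5] n 48 c [466.3 502.6] mean [465.1 506.2] size [  7. 117.] ax 2.042
cream px [343.2 199.1] n 70 c [ 610.4 -184.1] mean [ 609.9 -178.5] size [ 10. 147.] ax 1.738
cream px [319.8 241.7] n 92 c [442.1 -72. ] mean [437.1 -78.5] size [78. 61.] ax 3.136
cream px [351.2 242.4] n 85 c [ 431.3 -204.3] mean [ 432.1 -206.9] size [ 10. 153.] ax -1.414
red px [252.4 252.8] n 34 c [400.3 197.5] mean [396.8 197.6] size [ 9. 82.] ax 2.972
red px [260.3 251.3] n 35 c [404.4 165.3] mean [402.1 165.2] size [78. 10.] ax -2.802
grey px [170.  185.5] n 226 c [
[... 348 characters left out ...]
   ~~~~^^^^^^^^^^^^^^^^^^^^^^^^^^^^^^^^^^^^
  File "m0.py", line 7, in show
    c,s,t,W=rect('top',p,z); print(nm,'px',p.mean(0).round(1),'n',len(p),'c',c.round(1),'mean',W.mean(0).round(1),'size',s.round(0),'ax',round(float(t),3))
            ~~~~^^^^^^^^^^^
  File "meas.py", line 6, in rect
    W=np.array([ray(n,u,v,z)[:2] for u,v in pts],np.float32)
                ~~~^^^^^^^^^
  File "h.py", line 10, in ray
    K,p,A=cal(n); d=A@np.linalg.solve(K,[u,v,1.]); return p+d*(z-p[2])/d[2]
          ~~~^^^
  File "h.py", line 7, in cal
    c=get_calibration(n); K=np.array(c['intrinsics']); p=np.array(c['position']); a=np.array(c['attitude'])
ValueError: time passes only in moves, steps and waits
```

```bash
python3 - <<'E'
from rig import *
import pickle; pickle.dump({n:get_calibration(n) for n in('top','side')},open('cal.pkl','wb'))
E
sed -i 's/c=get_calibration(n);/c=CAL[n];/; s/^def snap/import pickle; CAL=pickle.load(open("cal.pkl","rb"))\ndef snap/' h.py
cat >> m0.py <<'E'
c=np.array([516,-164.]);y=0.16
for z in(78,85):
  for dx in (0,-1): pass
show('white',(S<25)&(V>215),8,10)
show('cream2',(H>12)&(H<40)&(S>18)&(V>150),8,12)
E
sed -i "s/^show('grey'.*//" m0.py; python3 m0.py | sed -n '13,60p'
python3 - <<'E'
from meas import *
im=cv2.imread('pics/side0.png'); b=im
hsv=cv2.cvtColor(im,cv2.COLOR_BGR2HSV).astype(int); H,S,V=hsv[...,0],hsv[...,1],hsv[...,2]
roi=np.zeros(H.shape,bool); roi[210:325,215:310]=1
for nm,m,z in[('dark',V<95,5),('cream',(H>15)&(H<35)&(S>30)&(V>140),8)]:
    for p in comps(m&roi,8):
        c,s,t,W=rect('side',p,z); print(nm,'px',p.mean(0).round(1),len(p),'c',c.round(1),'mean',W.mean(0).round(1),'size',s.round(0),'ax',round(float(t),3))
for q in[(93,377),(172,430),(185,432)]: print(ray('side',q[0]/2.7+190,q[1]/2.7+125,5).round(0))
E
```

```text
[571.  60.  85.]
[ 620. -250.   85.]
[ 443. -276.   85.]
[389.  30.  85.]
(233, 85) [633. 366.   6.]
(215, 175) [521. 389.   6.]
(378, 78) [638. 185.   6.]
(360, 178) [514. 209.   6.]
(380, 200) [487. 185.   6.]
(370, 303) [360. 199.   6.]
(408, 300) [363. 152.   6.]
(383, 240) [437. 182.   6.]
(297, 92) [623. 286.   6.]
(297, 172) [523. 287.   6.]
cream2 px [196.6 188.4] n 1172 c [657.8 414.4] mean [663.8 422.4] size [206. 145.] ax 2.962
cream2 px [322.1 226.5] n 1021 c [ 509.5 -118.9] mean [498.9 -89.5] size [194. 330.] ax 1.735
cream2 px [228.9 209.6] n 52 c [574.9 291.1] mean [574.5 291.2] size [104.   8.] ax -3.032
cream2 px [250.2 213.2] n 37 c [557.5 204.7] mean [558.3 204. ] size [ 8. 80.] ax 2.905
cream2 px [143.3 231.7] n 17 c [490.7 641.1] mean [490.  641.5] size [ 9. 30.] ax -1.337
cream2 px [171.7 237.8] n 52 c [465.2 522.9] mean [463.4 525.8] size [  7. 122.] ax 2.031
cream2 px [205.  247.5] n 55 c [420.9 390.1] mean [421.4 390.2] size [  9. 104.] ax 2.92
dark px [296.7 244.9] 1204 c [441.7 167.8] mean [453.8 198.9] size [111. 245.] ax 1.797
dark px [239.9 215.3] 12 c [680.2 156.2] mean [681.4 155.5] size [11. 16.] ax 1.572
dark px [215.7 231.4] 9 c [718.5 255.9] mean [719.5 256.3] size [ 7. 14.] ax 2.06
dark px [246.6 279.2] 20 c [538.2 386.1] mean [539.9 387.2] size [ 8. 40.] ax 2.928
cream px [252.1 252.5] 95 c [568.6 290.9] mean [568.8 290.6] size [103.  12.] ax -3.034
cream px [223.9 279.9] 594 c [596.6 401.9] mean [599.1 417.5] size [ 71. 160.] ax 2.263
cream px [285.7 293.8] 125 c [416.2 388.7] mean [414.8 389.1] size [ 12. 103.] ax 2.913
[626. 366.   5.]
[513. 395.   5.]
[499. 391.   5.]
```

```bash
cat > plan.py <<'E'
from h import *
import json
def Rd(th,tilt=0):  # tool down, jaw (tool z) at world angle th
    zt=np.array([np.cos(th),np.sin(th),0]); xt=np.array([0,0,-1.]); return np.column_stack([xt,np.cross(zt,xt),zt])
def start():
    s=state(); return np.array(s['eef_pos']),R.from_euler('xyz',s['ee_rot']).as_matrix()
def plan(wps,step=45,q=0.005,p0=None):
    """wps: (xyz, jaw angle, jaw, [step], hold rows after)"""
    p,A=start() if p0 is None else p0
    T,W,J=[],[],[]
    for w in wps:
        P=np.array(w[0],float); B=Rd(w[1]); jaw=w[2]; stp=w[3] if len(w)>3 and w[3] else step; hold=w[4] if len(w)>4 else 0
        rv=R.from_matrix(A.T@B).as_rotvec()
        n=max(1,int(np.ceil(np.linalg.norm(P-p)/stp)),int(np.ceil(np.linalg.norm(rv)/0.15)))
        if np.linalg.norm(P-p)<0.8 and np.linalg.norm(rv)<0.004: n=0
        for i in range(n):
            k=n-i
            t=np.round(A.T@((P-p)/k)/300/q)*q; a=np.round(R.from_matrix(A.T@B).as_rotvec()/k/0.5/q)*q
            T.append([round(float(v),3)+0 for v in t]);W.append([round(float(v),3)+0 for v in a]);J.append(jaw)
            p=p+A@(t*300); A=A@R.from_rotvec(a*0.5).as_matrix()
        for i in range(hold): T.append([0,0,0]);W.append([0,0,0]);J.append(jaw)
    for i in range(0,len(T),12): print(json.dumps({'translation':T[i:i+12],'angular':W[i:i+12],'jaw':J[i:i+12]}))
    print('rows',len(T),'end',p.round(1)); return p,A
E
python3 - <<'E'
from meas import *
from plan import start
print(start()[1].round(3))
im=cv2.imread('pics/side0.png')
hsv=cv2.cvtColor(im,cv2.COLOR_BGR2HSV).astype(int); H,S,V=hsv[...,0],hsv[...,1],hsv[...,2]
roi=np.zeros(H.shape,bool); roi[135:220,275:350]=1
for nm,m,z in[('blue',(H>100)&(H<125)&(S>120),85),('brown',((H<15)|(H>170))&(S>90)&(V<130)&(V>25),85)]:
    for p in comps(m&roi,30):
        c,s,t,W=rect('side',p,z); print(nm,'px',p.mean(0).round(1),len(p),'c',c.round(1),'size',s.round(0))
t=cv2.imread('pics/top0.png'); r=slice(205,245),slice(325,365)
hs=cv2.cvtColor(t,cv2.COLOR_BGR2HSV).astype(int); m=np.zeros(H.shape,bool)
m[r]=((hs[...,1]<60)&(hs[...,2]>130))[r]
for p in comps(m,8):
    c,s,a,W=rect('top',p,80); print('ring',p.mean(0).round(1),c.round(1),s.round(0),'min',p.min(0),p.max(0))
E
```

```text
[[-0.001 -0.946  0.325]
 [-0.002  0.325  0.946]
 [-1.     0.    -0.002]]
blue px [310.8 186.1] 398 c [484.6  -2.5] size [129.  58.]
brown px [317.4 159.7] 794 c [ 508.5 -147.9] size [153. 199.]
ring [343.6 222.9] [ 514.6 -164.5] [43. 56.] min [336. 216.] [351. 228.]
ring [359.5 243.5] [ 431.  -222.3] [43.  8.] min [353. 242.] [364. 244.]
```

Run:
```python
from plan import *
plan([((492.4,-168,200),0.16,0.72),((492.4,-168,120),0.16,0.72,40)],step=54)
```

```text
{"translation": [[0.005, -0.11, -0.13], [0.005, -0.115, -0.12], [0.005, -0.125, -0.115], [0.005, -0.13, -0.105], [0.005, -0.14, -0.095], [0.005, -0.145, -0.085], [0.005, -0.15, -0.075], [0.01, -0.155, -0.065], [0.005, -0.16, -0.055], [0.01, -0.165, -0.045], [0.005, -0.165, -0.035], [0.01, -0.17, -0.025]], "angular": [[0.135, 0.0, 0.0], [0.135, 0.0, 0.0], [0.135, 0.0, 0.0], [0.135, 0.0, 0.0], [0.135, 0.0, 0.0], [0.135, 0.0, 0.0], [0.135, 0.0, 0.0], [0.135, 0.0, 0.0], [0.135, 0.0, 0.0], [0.135, 0.0, 0.0], [0.135, 0.0, 0.0], [0.135, 0.0, 0.0]], "jaw": [0.72, 0.72, 0.72, 0.72, 0.72, 0.72, 0.72, 0.72, 0.72, 0.72, 0.72, 0.72]}
{"translation": [[0.005, -0.17, -0.01], [0.01, -0.17, 0.0], [0.005, -0.17, 0.01], [0.01, -0.165, 0.025], [0.135, 0.0, 0.0], [0.13, -0.005, 0.0]], "angular": [[0.135, 0.0, 0.0], [0.135, 0.0, 0.0], [0.135, 0.0, 0.0], [0.135, 0.0, 0.005], [0.0, 0.0, 0.0], [0.0, 0.0, 0.0]], "jaw": [0.72, 0.72, 0.72, 0.72, 0.72, 0.72]}
rows 18 end [ 493.1 -168.6  120.2]
```

Emit:
move_arm --translation '[[0.005, -0.11, -0.13], [0.005, -0.115, -0.12], [0.005, -0.125, -0.115], [0.005, -0.13, -0.105], [0.005, -0.14, -0.095], [0.005, -0.145, -0.085], [0.005, -0.15, -0.075], [0.01, -0.155, -0.065], [0.005, -0.16, -0.055], [0.01, -0.165, -0.045], [0.005, -0.165, -0.035], [0.01, -0.17, -0.025]]' --angular '[[0.135, 0, 0], [0.135, 0, 0], [0.135, 0, 0], [0.135, 0, 0], [0.135, 0, 0], [0.135, 0, 0], [0.135, 0, 0], [0.135, 0, 0], [0.135, 0, 0], [0.135, 0, 0], [0.135, 0, 0], [0.135, 0, 0]]' --jaw '[0.72, 0.72, 0.72, 0.72, 0.72, 0.72, 0.72, 0.72, 0.72, 0.72, 0.72, 0.72]'

```text
t: 1.6
eef_pos: [420.5, 21.5, 208.5]
ee_rot: [-0.112, 1.57, 0.316]
force: [0.1, -0.7, -0.0]
width: 23.7
```

Emit:
move_arm --translation '[[0.005, -0.17, -0.01], [0.01, -0.17, 0], [0.005, -0.17, 0.01], [0.01, -0.165, 0.025], [0.135, 0, 0], [0.13, -0.005, 0], [0, 0, 0], [0, 0, 0]]' --angular '[[0.135, 0, 0], [0.135, 0, 0], [0.135, 0, 0], [0.135, 0, 0.005], [0, 0, 0], [0, 0, 0], [0, 0, 0], [0, 0, 0]]' --jaw '[0.72, 0.72, 0.72, 0.72, 0.72, 0.72, 0.72, 0.72]'

```text
t: 2.6
eef_pos: [494.0, -168.1, 121.6]
ee_rot: [0.963, 1.569, 1.123]
force: [-0.3, -0.1, 1.0]
width: 24.0
```

Run:
```python
from plan import *
s=st()
im=snap('side','s1.png'); 
a=cv2.imread('pics/s1.png')[110:210,260:380]; cv2.imwrite('pics/s1c.png',cv2.resize(a,None,fx=5,fy=5,interpolation=3))
plan([((492.4,-168,69),0.16,0.72,26)])
```

```text
{'t': np.float64(2.6), 'joint_pos': array([-0.472, -0.101,  1.953,  0.002,  1.29 , -0.632]), 'eef_pos': array([ 493.978, -168.059,  121.586]), 'ee_rot': array([0.963, 1.569, 1.123]), 'force': array([-0.315, -0.098,  1.049]), 'width': np.float64(23.974)}
{"translation": [[0.06, 0.0, 0.0], [0.06, 0.0, -0.005], [0.06, 0.0, 0.0]], "angular": [[0.0, 0.0, 0.0], [0.0, 0.005, 0.0], [0.0, 0.0, 0.0]], "jaw": [0.72, 0.72, 0.72]}
rows 3 end [ 493.2 -168.5   68.5]
```

View pics/s1c.png

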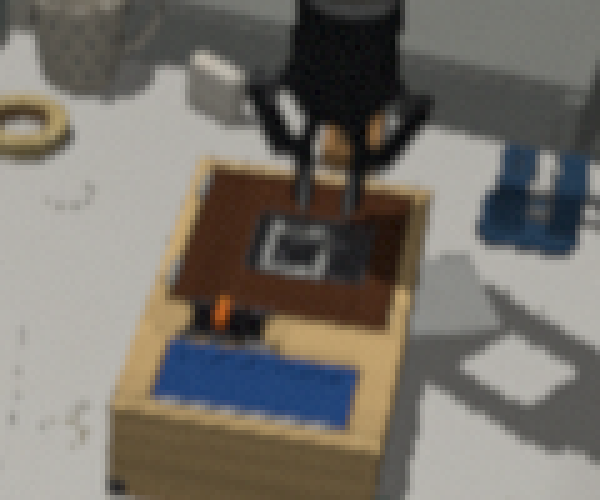

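Crop: fingertips at (305,205) and (348,210) straddle the ring's near bar at (325,250) in column; good. Descend and grip.

Emit:
move_arm --translation '[[0.06, 0, 0], [0.06, 0, -0.005], [0.055, 0, 0], [0, 0, 0], [0, 0, 0], [0, 0, 0], [0, 0, 0], [0, 0, 0]]' --angular '[[0, 0, 0], [0, 0, 0], [0, 0, 0], [0, 0, 0], [0, 0, 0], [0, 0, 0], [0, 0, 0], [0, 0, 0]]' --jaw '[0.72, 0.72, 0.72, 0.72, 1, 1, 1, 1]'

```text
t: 3.65
eef_pos: [492.0, -167.8, 67.7]
ee_rot: [1.425, 1.568, 1.585]
force: [2.9, 2.0, -3.4]
width: 5.3
```

Emit:
move_arm --translation '[[-0.02, 0, 0], [-0.025, 0, 0.005], [-0.02, 0, 0.01], [0, 0, 0]]' --angular '[[0, 0, 0], [0, 0, 0], [0, 0, 0], [0, 0, 0]]' --jaw '[1, 1, 1, 1]'

```text
t: 4.15
eef_pos: [493.8, -167.4, 87.2]
ee_rot: [2.664, 1.562, 2.824]
force: [-8.3, 0.1, 1.5]
width: 5.3
```

Run:
```python
from plan import *
s=st()
im=snap('side','s2.png'); 
a=cv2.imread('pics/s2.png')[130:200,280:350]; cv2.imwrite('pics/s2c.png',cv2.resize(a,None,fx=7,fy=7,interpolation=3))
```

```text
{'t': np.float64(4.15), 'joint_pos': array([-4.690e-01, -5.300e-02,  1.971e+00, -1.000e-03,  1.233e+00,
       -6.290e-01]), 'eef_pos': array([ 493.764, -167.438,   87.163]), 'ee_rot': array([2.664, 1.562, 2.824]), 'force': array([-8.334,  0.082,  1.481]), 'width': np.float64(5.341)}
```

View pics/s2c.png

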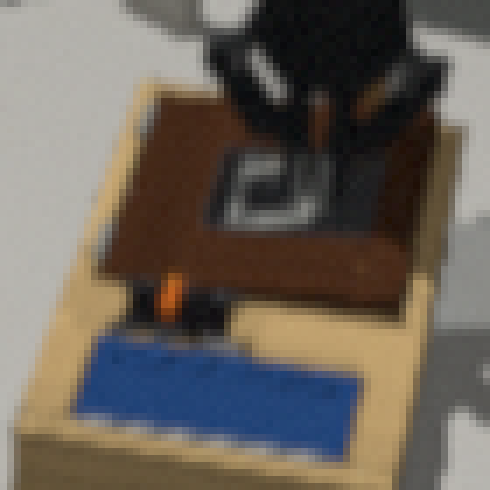

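Run:
```python
from plan import *
b=np.array([492,-167.8,67.7]);ex=np.array([.987,.159,0])
w=[((*b[:2]+ex[:2]*5,88),.16,.84,20,2)]
for a in(.75,1.0,1.2,1.35,1.5): w.append((b+ex*(40-40*np.cos(a)+3)+[0,0,40*np.sin(a)],.16,.84,20))
plan(w)
```

```text
{"translation": [[-0.005, 0.0, 0.01], [0, 0, 0], [0, 0, 0], [-0.02, 0.0, 0.03], [-0.025, 0.0, 0.025], [-0.01, 0.0, 0.025], [-0.005, 0.0, 0.02], [-0.005, 0.0, 0.02]], "angular": [[0.0, -0.015, -0.01], [0, 0, 0], [0, 0, 0], [0.0, 0.0, 0.0], [0.0, 0.0, 0.0], [0.0, 0.0, 0.0], [0.0, 0.0, 0.0], [0.0, 0.0, 0.0]], "jaw": [0.84, 0.84, 0.84, 0.84, 0.84, 0.84, 0.84, 0.84]}
rows 8 end [ 532.3 -161.2  108.1]
```

Emit:
move_arm --translation '[[-0.005, 0, 0.005], [0, 0, 0], [0, 0, 0], [-0.02, 0, 0.03], [-0.025, 0, 0.025], [-0.01, 0, 0.025], [-0.005, 0, 0.02], [-0.005, 0, 0.02], [0, 0, 0]]' --angular '[[0, 0, 0], [0, 0, 0], [0, 0, 0], [0, 0, 0], [0, 0, 0], [0, 0, 0], [0, 0, 0], [0, 0, 0], [0, 0, 0]]' --jaw '[0.84, 0.84, 0.84, 0.84, 0.84, 0.84, 0.84, 0.84, 0.84]'

```text
t: 5.32
eef_pos: [533.9, -161.2, 108.2]
ee_rot: [1.446, 1.568, 1.606]
force: [-1.1, 0.1, 0.1]
width: 13.6
```

Run:
```python
from plan import *
s=st()
im=snap('side','s3.png'); 
a=cv2.imread('pics/s3.png')[130:200,280:350]; cv2.imwrite('pics/s3c.png',cv2.resize(a,None,fx=8,fy=8,interpolation=3))
```

```text
{'t': np.float64(5.325), 'joint_pos': array([-0.428,  0.003,  1.877,  0.002,  1.263, -0.589]), 'eef_pos': array([ 533.876, -161.245,  108.195]), 'ee_rot': array([1.446, 1.568, 1.606]), 'force': array([-1.143,  0.053,  0.141]), 'width': np.float64(13.588)}
```

View pics/s3c.png

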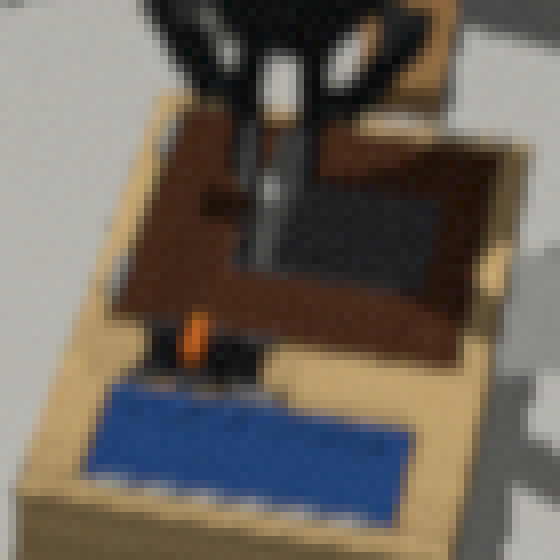

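Run:
```python
from plan import *
p,A=start();ex=np.array([.987,.159,0]); h=np.array([591,-152,0])
P=lambda t:(-60*np.cos(t)-7*np.sin(t),60*np.sin(t)-7*np.cos(t))
w=[]
for t in np.arange(.1,.95,.1):
    x,z=P(t); w.append((p+ex*(x+60)+[0,0,z+7],.16,1,20))
plan(w,p0=(p,Rd(.16)))
```

```text
{"translation": [[-0.02, 0.0, 0.0], [-0.02, 0.0, 0.0], [-0.02, 0.0, 0.0], [-0.02, 0.0, 0.005], [-0.02, 0.0, 0.01], [-0.015, 0.0, 0.005], [-0.02, 0.0, 0.01], [-0.015, 0.0, 0.015], [-0.015, 0.0, 0.01]], "angular": [[0.0, 0.0, 0.0], [0.0, 0.0, 0.0], [0.0, 0.0, 0.0], [0.0, 0.0, 0.0], [0.0, 0.0, 0.0], [0.0, 0.0, 0.0], [0.0, 0.0, 0.0], [0.0, 0.0, 0.0], [0.0, 0.0, 0.0]], "jaw": [1, 1, 1, 1, 1, 1, 1, 1, 1]}
rows 9 end [ 549.8 -158.6  157.6]
```

Emit:
move_arm --translation '[[0, 0, 0], [0, 0, 0], [0, 0, 0], [-0.02, 0, 0], [-0.02, 0, 0], [-0.02, 0, 0], [-0.02, 0, 0.005], [-0.02, 0, 0.01], [-0.015, 0, 0.005], [-0.02, 0, 0.01], [-0.015, 0, 0.015], [-0.015, 0, 0.01]]' --angular '[[0, 0, 0], [0, 0, 0], [0, 0, 0], [0, 0, 0], [0, 0, 0], [0, 0, 0], [0, 0, 0], [0, 0, 0], [0, 0, 0], [0, 0, 0], [0, 0, 0], [0, 0, 0]]' --jaw '[1, 1, 1, 1, 1, 1, 1, 1, 1, 1, 1, 1]'

```text
t: 6.88
eef_pos: [549.8, -158.5, 157.6]
ee_rot: [1.673, 1.567, 1.833]
force: [0.6, 1.0, -10.6]
width: 4.9
```

Run:
```python
from plan import *
s=st()
im=snap('side','s4.png'); 
a=cv2.imread('pics/s4.png')[100:200,260:380]; cv2.imwrite('pics/s4c.png',cv2.resize(a,None,fx=5,fy=5,interpolation=3))
```

```text
{'t': np.float64(6.875), 'joint_pos': array([-0.412, -0.014,  1.806,  0.003,  1.352, -0.573]), 'eef_pos': array([ 549.83 , -158.529,  157.638]), 'ee_rot': array([1.673, 1.567, 1.833]), 'force': array([  0.602,   1.001, -10.615]), 'width': np.float64(4.947)}
```

View pics/s4c.png

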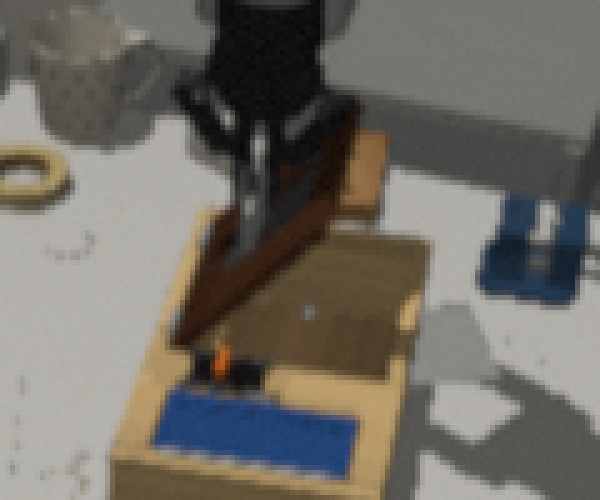

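Run:
```python
from plan import *
p,A=start();ex=np.array([.987,.159,0]); h=np.array([591,-152,0])
w=[(p,.16,.87,20,3),(p+ex*3+[0,0,30],.16,.87,15),(p+ex*3+[0,0,85],.16,.87,45),(h+ex*-150+[0,0,240],.16,1,50),(h+ex*-150+[0,0,183],.16,1,40)]
for t in np.arange(1.0,1.55,.1):
    c,s=np.cos(t),np.sin(t); w.append((h+ex*(-157*c-10*s-14.5)+[0,0,85+min(157*s-10*c-20,125)],.16,1,20))
w.append((h+ex*-8+[0,0,210],.16,1,15))
w.append((h+ex*-60+[0,0,210],.16,1,40))
plan(w,p0=(p,Rd(.16)))
```

```text
{"translation": [[0, 0, 0], [0, 0, 0], [0, 0, 0], [-0.035, 0.0, 0.005], [-0.03, 0.0, 0.0], [-0.035, 0.0, 0.005], [-0.09, 0.0, 0.0], [-0.095, 0.0, 0.0], [0.005, 0.0, -0.125], [0.005, 0.0, -0.125], [0.005, 0.0, -0.125], [0.095, 0.0, 0.0]], "angular": [[0, 0, 0], [0, 0, 0], [0, 0, 0], [0.0, 0.0, 0.0], [0.0, 0.0, 0.0], [0.0, 0.0, 0.0], [0.0, 0.0, 0.0], [0.0, 0.0, 0.0], [0.0, 0.0, 0.0], [0.0, 0.0, 0.0], [0.0, 0.0, 0.0], [0.0, 0.0, 0.0]], "jaw": [0.87, 0.87, 0.87, 0.87, 0.87, 0.87, 0.87, 0.87, 1, 1, 1, 1]}
{"translation": [[0.095, 0.0, 0.0], [-0.01, 0.0, 0.05], [-0.01, 0.0, 0.045], [-0.01, 0.0, 0.05], [-0.03, 0.0, 0.04], [-0.025, 0.0, 0.05], [-0.005, 0.0, 0.045], [0.0, 0.0, 0.05], [0.0, 0.0, 0.055], [0.0, 0.0, 0.045], [0.0, 0.0, 0.045], [0.0, 0.0, -0.085]], "angular": [[0.0, 0.0, 0.0], [0.0, 0.0, 0.0], [0.0, 0.0, 0.0], [0.0, 0.0, 0.0], [0.0, 0.0, 0.0], [0.0, 0.0, 0.0], [0.0, 0.0, 0.0], [0.0, 0.0, 0.0], [0.0, 0.0, 0.0], [0.0, 0.0, 0.0], [0.0, 0.0, 0.0], [0.0, 0.0, 0.0]], "jaw": [1, 1, 1, 1, 1, 1, 1, 1, 1, 1, 1, 1]}
{"translation": [[0.0, 0.0, -0.09]], "angular": [[0.0, 0.0, 0.0]], "jaw": [1]}
rows 25 end [ 531.2 -161.6  209.4]
```

Emit:
move_arm --translation '[[0, 0, 0], [0, 0, 0], [0, 0, 0], [-0.035, 0, 0.005], [-0.03, 0, 0], [-0.035, 0, 0.005], [-0.09, 0, 0], [-0.095, 0, 0], [0.005, 0, -0.125], [0.005, 0, -0.125], [0.005, 0, -0.125], [0.095, 0, 0]]' --angular '[[0, 0, 0], [0, 0, 0], [0, 0, 0], [0, 0, 0], [0, 0, 0], [0, 0, 0], [0, 0, 0], [0, 0, 0], [0, 0, 0], [0, 0, 0], [0, 0, 0], [0, 0, 0]]' --jaw '[0.87, 0.87, 0.87, 0.87, 0.87, 0.87, 0.87, 0.87, 1, 1, 1, 1]'

```text
t: 8.43
eef_pos: [441.8, -177.8, 213.6]
ee_rot: [-0.423, 1.565, -0.265]
force: [1.1, -0.8, -0.4]
width: 0.1
```

Emit:
move_arm --translation '[[0.095, 0, 0], [-0.01, 0, 0.05], [-0.01, 0, 0.045], [-0.01, 0, 0.05], [-0.03, 0, 0.04], [-0.025, 0, 0.05], [-0.005, 0, 0.045], [0, 0, 0.05], [0, 0, 0.055], [0, 0, 0.045], [0, 0, 0.045], [0, 0, -0.085]]' --angular '[[0, 0, 0], [0, 0, 0], [0, 0, 0], [0, 0, 0], [0, 0, 0], [0, 0, 0], [0, 0, 0], [0, 0, 0], [0, 0, 0], [0, 0, 0], [0, 0, 0], [0, 0, 0]]' --jaw '[1, 1, 1, 1, 1, 1, 1, 1, 1, 1, 1, 1]'

```text
t: 9.93
eef_pos: [563.1, -157.4, 215.6]
ee_rot: [-0.107, 1.557, 0.055]
force: [0.4, -0.5, 0.4]
width: -0.0
```

Run:
```python
from plan import *
s=st()
im=snap('side','s5.png'); snap('top','t5.png')
a=cv2.imread('pics/s5.png')[100:200,260:360]; b=cv2.imread('pics/t5.png')[170:270,270:390]
cv2.imwrite('pics/s5c.png',np.hstack([cv2.resize(a,(360,360),interpolation=3),cv2.resize(b,(432,360),interpolation=3)]))
```

```text
{'t': np.float64(9.925), 'joint_pos': array([-0.403, -0.041,  1.733,  0.006,  1.437, -0.566]), 'eef_pos': array([ 563.13 , -157.419,  215.644]), 'ee_rot': array([-0.107,  1.557,  0.055]), 'force': array([ 0.362, -0.454,  0.399]), 'width': np.float64(-0.041)}
```

View pics/s5c.png

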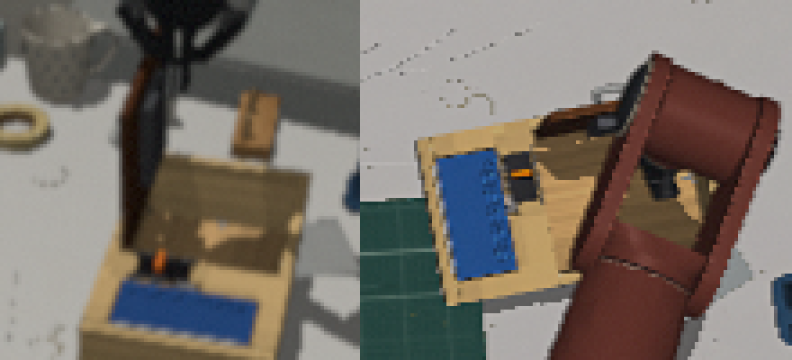

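Run:
```python
from plan import *
p,A=start();ex=np.array([.987,.159,0]); r=np.array([531,-50,0])
w=[(r+ex*-34+[0,0,190],.16,1,50),(r+ex*-34+[0,0,93],.16,1,50),(r+ex*-22+[0,0,93],.16,1,15),(r+ex*-13+[0,0,93],.16,1,3)]
plan(w)
```

```text
{"translation": [[0.02, 0.125, -0.05], [0.025, 0.12, -0.05], [0.02, 0.125, -0.045], [0.165, 0.0, 0.0], [0.16, 0.0, 0.0], [0.0, 0.0, 0.04], [0.0, 0.0, 0.01], [0.0, 0.0, 0.01], [0.0, 0.0, 0.01]], "angular": [[0.0, 0.0, 0.0], [0.0, 0.005, 0.0], [0.0, 0.0, -0.005], [0.0, 0.0, 0.0], [0.0, 0.0, 0.0], [0.0, 0.0, 0.0], [0.0, 0.0, 0.0], [0.0, 0.0, 0.0], [0.0, 0.0, 0.0]], "jaw": [1, 1, 1, 1, 1, 1, 1, 1, 1]}
rows 9 end [518.2 -51.6  93.1]
```

Emit:
move_arm --translation '[[0.02, 0.125, -0.05], [0.025, 0.12, -0.05], [0.02, 0.125, -0.045], [0.165, 0, 0], [0.16, 0, 0], [0, 0, 0.04], [0, 0, 0.01], [0, 0, 0.01], [0, 0, 0.01], [0, 0, 0]]' --angular '[[0, 0, 0], [0, 0, 0], [0, 0, 0], [0, 0, 0], [0, 0, 0], [0, 0, 0], [0, 0, 0], [0, 0, 0], [0, 0, 0], [0, 0, 0]]' --jaw '[1, 1, 1, 1, 1, 1, 1, 1, 1, 1]'

```text
t: 11.28
eef_pos: [516.4, -51.4, 91.3]
ee_rot: [2.07, 1.567, 2.23]
force: [-3.1, 0.8, -0.5]
width: -0.2
```

Emit:
move_arm --translation '[[0, 0, 0.01], [0, 0, 0]]' --angular '[[0, 0, 0], [0, 0, 0]]' --jaw '[1, 1]'

```text
t: 11.52
eef_pos: [519.9, -51.0, 91.9]
ee_rot: [1.802, 1.568, 1.962]
force: [-2.8, -0.6, -1.1]
width: 0.2
```

Emit:
move_arm --translation '[[0, 0, 0.01], [0, 0, 0]]' --angular '[[0, 0, 0], [0, 0, 0]]' --jaw '[1, 1]'

```text
t: 11.78
eef_pos: [523.0, -50.6, 92.0]
ee_rot: [1.838, 1.568, 1.998]
force: [-3.5, 0.2, -0.1]
width: 0.3
```

Emit:
move_arm --translation '[[0, 0, 0.005], [0, 0, 0]]' --angular '[[0, 0, 0], [0, 0, 0]]' --jaw '[1, 1]'

```text
t: 12.02
eef_pos: [524.3, -50.4, 91.9]
ee_rot: [1.931, 1.568, 2.091]
force: [-3.9, -0.3, -0.0]
width: 0.1
```

```bash
cat > bl.py <<'E'
from meas import *
import sys
def blue(f):
    im=cv2.imread(f); hsv=cv2.cvtColor(im,cv2.COLOR_BGR2HSV).astype(int); H,S,V=hsv[...,0],hsv[...,1],hsv[...,2]
    m=(H>100)&(H<125)&(S>120); roi=np.zeros(H.shape,bool); roi[120:290,270:345]=1
    for p in comps(m&roi,20): print(f,'blue px',p.mean(0).round(1),'min',p.min(0),'max',p.max(0),len(p))
E
python3 - <<'E'
from bl import *
blue('pics/s5.png'); snap('side','s6.png'); blue('pics/s6.png'); st()
E
```

```text
pics/s5.png blue px [310.8 186.1] min [291. 178.] max [330. 194.] 399
pics/s6.png blue px [309.6 186.4] min [291. 180.] max [328. 193.] 350
{'t': np.float64(12.075), 'joint_pos': array([-0.238, -0.051,  1.96 ,  0.002,  1.235, -0.399]), 'eef_pos': array([524.288, -50.36 ,  91.926]), 'ee_rot': array([1.908, 1.568, 2.068]), 'force': array([-3.673, -0.059, -1.043]), 'width': np.float64(0.112)}
```

Still shut; push a little further, watching force.

Emit:
move_arm --translation '[[0, 0, 0.005], [0, 0, 0]]' --angular '[[0, 0, 0], [0, 0, 0]]' --jaw '[1, 1]'

```text
t: 12.32
eef_pos: [524.6, -50.3, 91.8]
ee_rot: [2.565, 1.566, 2.725]
force: [-9.3, -1.5, 1.1]
width: 0.2
```

Emit:
move_arm --translation '[[0, 0, 0.005], [0, 0, 0], [0, 0, 0]]' --angular '[[0, 0, 0], [0, 0, 0], [0, 0, 0]]' --jaw '[1, 1, 1]'

```text
t: 12.7
eef_pos: [524.9, -50.3, 91.6]
ee_rot: [2.77, 1.563, 2.93]
force: [-13.7, -2.3, 5.0]
width: -0.4
```

Run:
```python
from bl import *
snap('side','s7.png'); blue('pics/s7.png'); st()
```

```text
pics/s7.png blue px [309.3 187.8] min [290. 182.] max [328. 193.] 232
{'t': np.float64(12.75), 'joint_pos': array([-0.237, -0.045,  1.954, -0.   ,  1.24 , -0.397]), 'eef_pos': array([524.958, -50.301,  91.574]), 'ee_rot': array([2.769, 1.563, 2.929]), 'force': array([-14.139,  -1.72 ,   5.504]), 'width': np.float64(-0.169)}
```

Emit:
move_arm --translation '[[0, 0, -0.05], [-0.05, 0, -0.05], [-0.15, 0, 0], [-0.15, 0, 0], [-0.1, 0, 0], [0, 0, 0]]' --angular '[[0, 0, 0], [0, 0, 0], [0, 0, 0], [0, 0, 0], [0, 0, 0], [0, 0, 0]]' --jaw '[1, 1, 1, 1, 1, 1]'

```text
t: 13.5
eef_pos: [500.9, -55.6, 231.8]
ee_rot: [-0.133, 1.56, 0.027]
force: [-0.0, -0.8, -0.2]
width: -0.1
```

Run:
```python
from bl import *
snap('side','s8.png'); blue('pics/s8.png'); st(); snap('top','t8.png'); blue('pics/t8.png')
a=cv2.imread('pics/s8.png')[100:220,250:370]; b=cv2.imread('pics/t8.png')[150:300,190:390]
cv2.imwrite('pics/s8c.png',np.hstack([cv2.resize(a,(330,330),interpolation=3),cv2.resize(b,(440,330),interpolation=3)]))
```

```text
pics/s8.png blue px [309.2 187.9] min [290. 182.] max [328. 193.] 235
{'t': np.float64(13.55), 'joint_pos': array([-0.26 , -0.249,  1.897,  0.003,  1.488, -0.42 ]), 'eef_pos': array([499.49 , -55.241, 229.129]), 'ee_rot': array([0.088, 1.565, 0.248]), 'force': array([-0.513,  0.274, -0.649]), 'width': np.float64(0.002)}
pics/t8.png blue px [290.  231.8] min [284. 215.] max [296. 249.] 264
```

View pics/s8c.png

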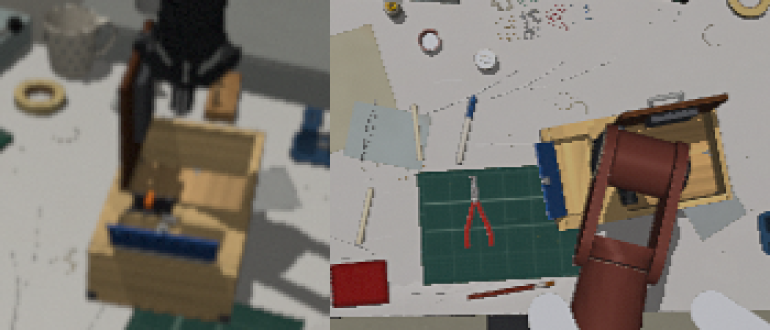

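Crop: cover (blue, (545,180) in right half) leans open, hatch stands open, objects unmoved. Now glue stick B.

```bash
cat > pos.py <<'E'
from meas import *
def sticks(tag):
    for n,roi in(('top',(140,170,275,290)),('side',(205,210,310,330))):
        snap(n,tag+n+'.png'); im=cv2.imread('pics/'+tag+n+'.png'); hsv=cv2.cvtColor(im,cv2.COLOR_BGR2HSV).astype(int); H,S,V=hsv[...,0],hsv[...,1],hsv[...,2]
        r=np.zeros(H.shape,bool); r[roi[1]:roi[3],roi[0]:roi[2]]=1
        ms=[('cream',(H>12)&(H<40)&(S>(18 if n=='top' else 30))&(V>140),7),('blue',(H>100)&(H<125)&(S>120),8),('red',((H<8)|(H>172))&(S>130)&(V>120),10),('dark',V<95,5)]
        for nm,m,z in ms:
            for p in comps(m&r,8):
                c,s,t,W=rect(n,p,z)
                if max(s)<150 and len(p)<150: print(n,nm,'px',p.mean(0).round(0),len(p),'c',c.round(0),'size',s.round(0),'ax',round(float((t+np.pi/2)%np.pi-np.pi/2),3))
E
python3 - <<'E'
from plan import *
from pos import sticks
sticks('a')
plan([((418.5,389.5,170),1.346,.45,54),((418.5,389.5,40),1.346,.45,50),((418.5,389.5,3),1.346,.45,20,1),((418.5,389.5,3),1.346,1,20,5),((418.5,389.5,170),1.346,1,45)])
E
```

```text
top cream px [229. 210.] 57 c [575. 291.] size [104.   9.] ax 0.106
top cream px [250. 213.] 39 c [557. 204.] size [ 8. 80.] ax -0.231
top cream px [143. 232.] 17 c [491. 641.] size [ 9. 30.] ax -1.337
top cream px [172. 238.] 56 c [465. 523.] size [  9. 122.] ax -1.11
top cream px [205. 247.] 60 c [421. 390.] size [  9. 104.] ax -0.224
top blue px [254. 198.] 18 c [620. 188.] size [ 8. 33.] ax -0.217
top red px [252. 253.] 35 c [400. 197.] size [ 9. 82.] ax -0.166
top red px [260. 251.] 37 c [404. 165.] size [78. 10.] ax 0.345
top dark px [169. 170.] 11 c [740. 540.] size [33.  4.] ax -1.555
top dark px [237. 173.] 17 c [725. 256.] size [13. 31.] ax -1.209
top dark px [176. 191.] 101 c [666. 503.] size [50. 99.] ax -0.5
top dark px [263. 181.] 26 c [689. 151.] size [16. 35.] ax -1.243
top dark px [255. 199.] 14 c [617. 187.] size [ 8. 34.] ax -0.23
top dark px [182. 235.] 11 c [475. 484.] size [ 2. 46.] ax -1.12
top dark px [168. 242.] 12 c [446. 544.] size [ 2. 51.] ax -1.112
top dark px [208. 284.] 64 c [273. 382.] size [ 62. 124.] ax -1.062
top dark px [266. 283.] 28 c [275. 142.
[... 926 characters left out ...]
, [-0.26, 0.0, 0.0], [-0.265, 0.0, 0.0], [-0.26, 0.0, 0.0], [-0.265, 0.0, -0.005], [-0.26, 0.005, 0.0], [0.0, 0.0, 0.0], [0.0, 0.0, 0.0], [0.0, 0.0, 0.0]], "jaw": [0.45, 0.45, 0.45, 0.45, 0.45, 0.45, 0.45, 0.45, 0.45, 0.45, 0.45, 0.45]}
{"translation": [[0.06, 0.0, 0.0], [0.06, 0.0, 0.0], [0, 0, 0], [0, 0, 0], [0, 0, 0], [0, 0, 0], [0, 0, 0], [0, 0, 0], [-0.14, 0.0, 0.0], [-0.14, 0.0, 0.0], [-0.14, 0.0, 0.0], [-0.135, 0.0, 0.0]], "angular": [[0.0, 0.0, 0.0], [0.0, 0.0, 0.0], [0, 0, 0], [0, 0, 0], [0, 0, 0], [0, 0, 0], [0, 0, 0], [0, 0, 0], [0.0, 0.0, 0.0], [0.0, 0.0, 0.0], [0.0, 0.0, 0.0], [0.0, 0.0, 0.0]], "jaw": [0.45, 0.45, 0.45, 1, 1, 1, 1, 1, 1, 1, 1, 1]}
rows 24 end [418.5 390.1 170. ]
```

Emit:
move_arm --translation '[[0.02, 0.165, -0.005], [0.02, 0.165, 0.02], [0.02, 0.16, 0.04], [0.02, 0.155, 0.065], [0.02, 0.145, 0.085], [0.025, 0.135, 0.1], [0.02, 0.12, 0.115], [0.025, 0.105, 0.135], [0.02, 0.085, 0.145], [0.145, 0, 0], [0.145, 0, 0], [0.145, 0, 0]]' --angular '[[-0.265, 0, 0], [-0.265, 0, 0], [-0.265, 0, 0], [-0.265, 0, 0], [-0.26, 0, 0], [-0.265, 0, 0], [-0.26, 0, 0], [-0.265, 0, -0.005], [-0.26, 0.005, 0], [0, 0, 0], [0, 0, 0], [0, 0, 0]]' --jaw '[0.45, 0.45, 0.45, 0.45, 0.45, 0.45, 0.45, 0.45, 0.45, 0.45, 0.45, 0.45]'

```text
t: 15.2
eef_pos: [418.0, 389.4, 37.6]
ee_rot: [3.076, 1.569, -1.862]
force: [0.7, 0.6, -0.3]
width: 47.2
```

Emit:
move_arm --translation '[[0.06, 0, 0], [0.06, 0, 0], [0, 0, 0], [0, 0, 0], [0, 0, 0], [0, 0, 0], [0, 0, 0]]' --angular '[[0, 0, 0], [0, 0, 0], [0, 0, 0], [0, 0, 0], [0, 0, 0], [0, 0, 0], [0, 0, 0]]' --jaw '[0.45, 0.45, 0.45, 1, 1, 1, 1]'

```text
t: 16.08
eef_pos: [420.5, 390.6, 6.5]
ee_rot: [-1.104, 1.567, 0.241]
force: [-0.8, 0.2, 6.0]
width: 7.8
```

Emit:
move_arm --translation '[[-0.14, 0, 0], [-0.14, 0, 0], [-0.14, 0, 0], [-0.14, 0, 0], [0, 0, 0]]' --angular '[[0, 0, 0], [0, 0, 0], [0, 0, 0], [0, 0, 0], [0, 0, 0]]' --jaw '[1, 1, 1, 1, 1]'

```text
t: 16.7
eef_pos: [421.2, 391.5, 177.8]
ee_rot: [-0.876, 1.561, 0.469]
force: [0.5, -0.1, -0.5]
width: 7.5
```

Run:
```python
from plan import *
st()
ey=np.array([-.159,.987,0]);t=np.array([487,-2,0])+ey*-8
q=plan([((*t[:2],175),1.731,1,54),((*t[:2],90),1.731,1,45),((*t[:2],57),1.731,1,20,1),((*t[:2],57),1.731,.775,20,3),((*t[:2],180),1.731,.775,45)])
```

```text
{'t': np.float64(16.7), 'joint_pos': array([ 6.200e-01, -3.300e-02,  1.790e+00, -1.000e-03,  1.375e+00,
       -7.250e-01]), 'eef_pos': array([421.25 , 391.451, 177.805]), 'ee_rot': array([-0.876,  1.561,  0.469]), 'force': array([ 0.501, -0.062, -0.496]), 'width': np.float64(7.549)}
{"translation": [[0.0, -0.065, -0.155], [0.0, -0.055, -0.16], [0.0, -0.05, -0.16], [0.0, -0.04, -0.165], [0.0, -0.035, -0.165], [0.0, -0.025, -0.17], [0.005, -0.02, -0.17], [0.0, -0.01, -0.17], [0.14, 0.0, 0.0], [0.145, 0.0, 0.0], [0.055, 0.0, 0.0], [0.055, 0.0, 0.0]], "angular": [[-0.095, 0.0, 0.0], [-0.095, 0.0, 0.0], [-0.095, 0.0, 0.005], [-0.095, 0.0, 0.0], [-0.1, 0.0, 0.005], [-0.095, 0.005, 0.005], [-0.1, 0.0, 0.0], [-0.095, 0.005, 0.005], [0.0, 0.0, 0.0], [0.0, 0.0, 0.0], [0.0, 0.0, 0.0], [0.0, 0.0, 0.0]], "jaw": [1, 1, 1, 1, 1, 1, 1, 1, 1, 1, 1, 1]}
{"translation": [[0, 0, 0], [0, 0, 0], [0, 0, 0], [0, 0, 0], [-0.135, 0.0, 0.0], [-0.14, 0.0, 0.0], [-0.135, 0.0, 0.0]], "angular": [[0, 0, 0], [0, 0, 0], [0, 0, 0], [0, 0, 0], [0.0, 0.0, 0.0], [0.0, 0.0, 0.0], [0.0, 0.0, 0.0]], "jaw": [1, 0.775, 0.775, 0.775, 0.775, 0.775, 0.775]}
rows 19 end [488.8  -9.9 179.6]
```

Emit:
move_arm --translation '[[0, -0.065, -0.155], [0, -0.055, -0.16], [0, -0.05, -0.16], [0, -0.04, -0.165], [0, -0.035, -0.165], [0, -0.025, -0.17], [0.005, -0.02, -0.17], [0, -0.01, -0.17], [0, 0, 0], [0, 0, 0]]' --angular '[[-0.095, 0, 0], [-0.095, 0, 0], [-0.095, 0, 0], [-0.095, 0, 0], [-0.1, 0, 0], [-0.095, 0, 0], [-0.1, 0, 0], [-0.095, 0, 0], [0, 0, 0], [0, 0, 0]]' --jaw '[1, 1, 1, 1, 1, 1, 1, 1, 1, 1]'

```text
t: 17.95
eef_pos: [485.9, -11.1, 170.5]
ee_rot: [1.588, 1.57, -2.966]
force: [-0.4, -0.1, -0.5]
width: 7.8
```

Run:
```python
from plan import *
st(); print(start()[1].round(3))
ey=np.array([-.159,.987,0]);t=np.array([487,-2,0])+ey*-8; print(t)
```

```text
{'t': np.float64(17.95), 'joint_pos': array([-0.176, -0.244,  1.992, -0.   ,  1.394, -1.905]), 'eef_pos': array([485.912, -11.102, 170.522]), 'ee_rot': array([ 1.588,  1.57 , -2.966]), 'force': array([-0.421, -0.093, -0.484]), 'width': np.float64(7.806)}
[[-0.001 -0.987 -0.158]
 [-0.    -0.158  0.987]
 [-1.     0.001 -0.   ]]
[488.272  -9.896   0.   ]
```

Emit:
move_arm --translation '[[0.14, -0.01, 0], [0.145, 0, 0.005], [0.06, 0, 0], [0.03, 0, 0], [0, 0, 0], [0, 0, 0], [0, 0, 0], [0, 0, 0], [-0.135, 0, 0], [-0.14, 0, 0], [-0.135, 0, 0], [0, 0, 0]]' --angular '[[0, 0, 0], [0, 0, 0], [0, 0, 0], [0, 0, 0], [0, 0, 0], [0, 0, 0], [0, 0, 0], [0, 0, 0], [0, 0, 0], [0, 0, 0], [0, 0, 0], [0, 0, 0]]' --jaw '[1, 1, 1, 1, 1, 0.775, 0.775, 0.775, 0.775, 0.775, 0.775, 0.775]'

```text
t: 19.45
eef_pos: [491.9, -10.0, 186.9]
ee_rot: [-1.978, 1.561, -0.248]
force: [0.1, -0.8, 0.1]
width: 19.2
```

Run:
```python
from plan import *
st()
from pos import sticks
g=np.array([572,291]); a=1.678
q=plan([((*g,160),a,.45,54),((*g,40),a,.45,50),((*g,2),a,.45,20)])
```

```text
{'t': np.float64(19.45), 'joint_pos': array([-1.710e-01, -2.500e-01,  1.969e+00, -1.000e-03,  1.412e+00,
       -1.901e+00]), 'eef_pos': array([491.911,  -9.982, 186.931]), 'ee_rot': array([-1.978,  1.561, -0.248]), 'force': array([ 0.14 , -0.788,  0.066]), 'width': np.float64(19.178)}
{"translation": [[0.015, -0.07, 0.16], [0.015, -0.07, 0.16], [0.015, -0.065, 0.16], [0.015, -0.065, 0.16], [0.015, -0.065, 0.16], [0.015, -0.065, 0.155], [0.135, 0.0, 0.0], [0.13, 0.0, 0.0], [0.135, 0.0, 0.0], [0.065, 0.0, 0.0], [0.06, 0.0, 0.0]], "angular": [[0.015, 0.0, 0.005], [0.02, 0.0, 0.005], [0.015, 0.0, 0.0], [0.02, -0.005, 0.005], [0.015, 0.0, 0.0], [0.02, -0.005, 0.005], [0.0, 0.0, 0.0], [0.0, 0.0, 0.0], [0.0, 0.0, 0.0], [0.0, 0.0, 0.0], [0.0, 0.0, 0.0]], "jaw": [0.45, 0.45, 0.45, 0.45, 0.45, 0.45, 0.45, 0.45, 0.45, 0.45, 0.45]}
rows 11 end [571.4 290.4   2.1]
```

Emit:
move_arm --translation '[[0.015, -0.07, 0.16], [0.015, -0.07, 0.16], [0.015, -0.065, 0.16], [0.015, -0.065, 0.16], [0.015, -0.065, 0.16], [0.015, -0.065, 0.155], [0, 0, 0], [0.135, 0, 0], [0.13, 0, 0], [0.135, 0, 0], [0.06, 0, 0], [0.06, 0, 0]]' --angular '[[0.015, 0, 0], [0.02, 0, 0], [0.015, 0, 0], [0.02, 0, 0], [0.015, 0, 0], [0.02, 0, 0], [0, 0, 0], [0, 0, 0], [0, 0, 0], [0, 0, 0], [0, 0, 0], [0, 0, 0]]' --jaw '[0.45, 0.45, 0.45, 0.45, 0.45, 0.45, 0.45, 0.45, 0.45, 0.45, 0.45, 0.45]'

```text
t: 20.95
eef_pos: [569.2, 290.2, -1.5]
ee_rot: [-2.191, 1.569, -0.515]
force: [0.3, 0.5, -0.9]
width: 47.1
```

Emit:
move_arm --translation '[[0, 0, 0], [0, 0, 0], [0, 0, 0], [0, 0, 0], [0, 0, 0]]' --angular '[[0, 0, 0], [0, 0, 0], [0, 0, 0], [0, 0, 0], [0, 0, 0]]' --jaw '[0.45, 1, 1, 1, 1]'

```text
t: 21.58
eef_pos: [570.1, 291.1, 0.6]
ee_rot: [-1.677, 1.567, 0.0]
force: [-0.8, 0.8, 6.8]
width: 8.3
```

Emit:
move_arm --translation '[[-0.14, 0, 0], [-0.15, 0, 0], [-0.15, 0, 0], [-0.15, 0, 0], [0, 0, 0], [0, 0, 0]]' --angular '[[0, 0, 0], [0, 0, 0], [0, 0, 0], [0, 0, 0], [0, 0, 0], [0, 0, 0]]' --jaw '[1, 1, 1, 1, 1, 1]'

```text
t: 22.32
eef_pos: [568.1, 290.6, 175.0]
ee_rot: [2.969, 1.569, -1.637]
force: [0.9, -0.4, -0.4]
width: 7.7
```

Run:
```python
from plan import *
st()
ey=np.array([-.159,.987,0]);t=np.array([487,-2,0])+ey*8
q=plan([((*t[:2],180),1.731,1,54,2),((*t[:2],90),1.731,1,45),((*t[:2],66),1.731,1,20,1)])
```

```text
{'t': np.float64(22.325), 'joint_pos': array([ 3.570e-01,  1.230e-01,  1.634e+00, -1.000e-03,  1.386e+00,
       -1.321e+00]), 'eef_pos': array([568.148, 290.582, 174.972]), 'ee_rot': array([ 2.969,  1.569, -1.637]), 'force': array([ 0.898, -0.441, -0.431]), 'width': np.float64(7.728)}
{"translation": [[-0.005, 0.06, -0.15], [0.0, 0.065, -0.15], [-0.005, 0.065, -0.15], [0.0, 0.065, -0.15], [-0.005, 0.07, -0.155], [0.0, 0.07, -0.15], [0, 0, 0], [0, 0, 0], [0.15, 0.0, 0.0], [0.15, 0.0, 0.0], [0.04, 0.0, 0.0], [0.04, 0.0, 0.0]], "angular": [[-0.02, 0.0, 0.0], [-0.015, 0.0, 0.0], [-0.02, 0.0, 0.0], [-0.015, 0.0, 0.0], [-0.02, 0.0, 0.0], [-0.015, -0.005, 0.0], [0, 0, 0], [0, 0, 0], [0.0, 0.0, 0.0], [0.0, 0.0, 0.0], [0.0, 0.0, 0.0], [0.0, 0.0, 0.0]], "jaw": [1, 1, 1, 1, 1, 1, 1, 1, 1, 1, 1, 1]}
{"translation": [[0, 0, 0]], "angular": [[0, 0, 0]], "jaw": [1]}
rows 13 end [485.6   6.1  65.9]
```

Emit:
move_arm --translation '[[-0.005, 0.06, -0.15], [0, 0.065, -0.15], [-0.005, 0.065, -0.15], [0, 0.065, -0.15], [-0.005, 0.07, -0.155], [0, 0.07, -0.15], [0, 0, 0], [0, 0, 0]]' --angular '[[-0.02, 0, 0], [-0.015, 0, 0], [-0.02, 0, 0], [-0.015, 0, 0], [-0.02, 0, 0], [-0.015, 0, 0], [0, 0, 0], [0, 0, 0]]' --jaw '[1, 1, 1, 1, 1, 1, 1, 1]'

```text
t: 23.32
eef_pos: [485.4, 6.5, 178.9]
ee_rot: [1.497, 1.569, -3.057]
force: [-0.3, -0.5, -0.4]
width: 8.9
```

Emit:
move_arm --translation '[[0.15, 0, 0], [0.15, 0, 0], [0.04, 0, 0], [0.04, 0, 0], [0, 0, 0], [0, 0, 0], [0, 0, 0], [0, 0, 0], [-0.14, 0, 0], [-0.14, 0, 0], [-0.14, 0, 0], [0, 0, 0]]' --angular '[[0, 0, 0], [0, 0, 0], [0, 0, 0], [0, 0, 0], [0, 0, 0], [0, 0, 0], [0, 0, 0], [0, 0, 0], [0, 0, 0], [0, 0, 0], [0, 0, 0], [0, 0, 0]]' --jaw '[1, 1, 1, 1, 1, 0.775, 0.775, 0.775, 0.775, 0.775, 0.775, 0.775]'

```text
t: 24.82
eef_pos: [489.0, 6.9, 197.8]
ee_rot: [-1.922, 1.561, -0.19]
force: [-0.4, 0.3, 0.1]
width: 19.2
```

Run:
```python
from plan import *
st()
# marker: caps blue ~ (616,188) far end; white part
g=np.array([574,197]); a=1.381
print('to marker'); q=plan([((*g,160),a,.45,54,1),((*g,40),a,.45,50),((*g,2),a,.45,20)])
```

```text
{'t': np.float64(24.825), 'joint_pos': array([-1.380e-01, -2.660e-01,  1.964e+00, -1.000e-03,  1.434e+00,
       -1.870e+00]), 'eef_pos': array([489.048,   6.911, 197.842]), 'ee_rot': array([-1.922,  1.561, -0.19 ]), 'force': array([-0.384,  0.326,  0.136]), 'width': np.float64(19.166)}
to marker
{"translation": [[0.03, -0.095, 0.145], [0.03, -0.08, 0.155], [0.035, -0.07, 0.16], [0.03, -0.055, 0.165], [0, 0, 0], [0.135, 0.0, 0.0], [0.135, 0.0, 0.0], [0.13, 0.0, -0.005], [0.065, 0.0, 0.0], [0.065, 0.0, 0.0]], "angular": [[0.175, 0.0, 0.005], [0.175, 0.0, 0.005], [0.175, 0.0, 0.005], [0.175, -0.005, 0.005], [0, 0, 0], [0.0, 0.0, 0.0], [0.0, 0.0, 0.0], [0.0, 0.0, 0.0], [0.0, 0.0, 0.0], [0.0, 0.0, 0.0]], "jaw": [0.45, 0.45, 0.45, 0.45, 0.45, 0.45, 0.45, 0.45, 0.45, 0.45]}
rows 10 end [573.8 196.4   1.4]
```

Emit:
move_arm --translation '[[0.03, -0.095, 0.145], [0.03, -0.08, 0.155], [0.035, -0.07, 0.16], [0.03, -0.055, 0.165], [0, 0, 0], [0.135, 0, 0], [0.135, 0, 0], [0.13, 0, 0], [0.06, 0, 0], [0.06, 0, 0], [0, 0, 0]]' --angular '[[0.175, 0, 0], [0.175, 0, 0], [0.175, 0, 0], [0.175, 0, 0], [0, 0, 0], [0, 0, 0], [0, 0, 0], [0, 0, 0], [0, 0, 0], [0, 0, 0], [0, 0, 0]]' --jaw '[0.45, 0.45, 0.45, 0.45, 0.45, 0.45, 0.45, 0.45, 0.45, 0.45, 0.45]'

```text
t: 26.2
eef_pos: [572.2, 196.9, -0.7]
ee_rot: [-1.743, 1.569, -0.363]
force: [0.4, -0.0, 0.5]
width: 47.1
```

Emit:
move_arm --translation '[[0, 0, 0], [0, 0, 0], [0, 0, 0], [0, 0, 0], [-0.14, 0, 0], [-0.15, 0, 0], [-0.15, 0, 0], [-0.15, 0, 0], [0, 0, 0], [0, 0, 0]]' --angular '[[0, 0, 0], [0, 0, 0], [0, 0, 0], [0, 0, 0], [0, 0, 0], [0, 0, 0], [0, 0, 0], [0, 0, 0], [0, 0, 0], [0, 0, 0]]' --jaw '[1, 1, 1, 1, 1, 1, 1, 1, 1, 1]'

```text
t: 27.45
eef_pos: [570.7, 196.9, 175.1]
ee_rot: [-3.128, 1.57, -1.748]
force: [-0.9, 0.6, 0.5]
width: 9.7
```

Run:
```python
from plan import *
st()
snap('side','s9.png'); snap('top','t9.png')
a=cv2.imread('pics/s9.png')[130:300,200:370]; b=cv2.imread('pics/t9.png')[170:280,195:375]
cv2.imwrite('pics/s9c.png',np.hstack([cv2.resize(a,(360,360),interpolation=3),cv2.resize(b,(440,360),interpolation=3)]))
w=np.array([513.6,-164.5])
print(plan([((574,150,185),1.5,1,54),((*w,185),1.731,1,54,2)]))
```

```text
{'t': np.float64(27.45), 'joint_pos': array([ 2.090e-01,  4.400e-02,  1.718e+00, -1.000e-03,  1.381e+00,
       -1.170e+00]), 'eef_pos': array([570.733, 196.854, 175.06 ]), 'ee_rot': array([-3.128,  1.57 , -1.748]), 'force': array([-0.925,  0.634,  0.462]), 'width': np.float64(9.662)}
{"translation": [[-0.04, -0.04, -0.15], [0.0, 0.02, -0.175], [0.0, 0.025, -0.175], [0.0, 0.035, -0.175], [0.0, 0.04, -0.175], [0.0, 0.05, -0.17], [0.0, 0.055, -0.17], [0, 0, 0], [0, 0, 0]], "angular": [[-0.24, -0.005, -0.005], [-0.075, 0.0, 0.0], [-0.075, 0.0, 0.0], [-0.08, 0.0, 0.0], [-0.075, 0.0, 0.0], [-0.08, 0.0, 0.0], [-0.075, 0.0, 0.0], [0, 0, 0], [0, 0, 0]], "jaw": [1, 1, 1, 1, 1, 1, 1, 1, 1]}
rows 9 end [ 513.4 -164.1  185.5]
(array([ 513.4320192 , -164.11366947,  185.51352153]), array([[ 2.26064973e-05, -9.87360623e-01, -1.58489746e-01],
       [ 3.57920813e-04, -1.58489728e-01,  9.87360561e-01],
       [-9.99999936e-01, -7.90475425e-05,  3.49814019e-04]]))
```

View pics/s9c.png

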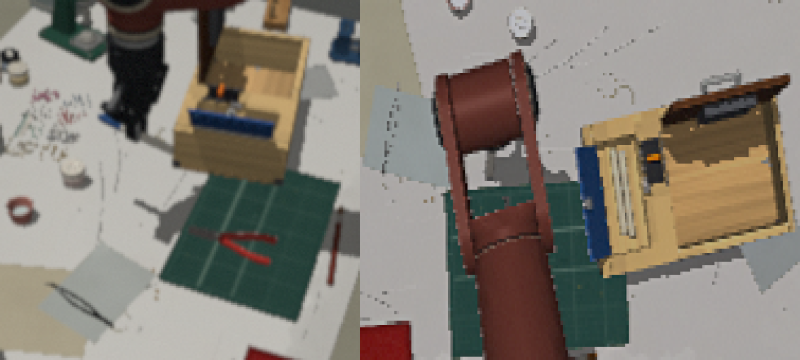

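Sticks lie side by side in the tray (crop (615,195),(628,195)); marker is in the grip, tweezers (80,305 left) and pliers unmoved. Carry the marker to the well.

Run:
```python
from plan import *
plan([((575,150,185),1.5,1,54),((505.6,-115.2,185),1.731,1,54,1),((505.6,-115.2,30),1.731,1,52),((505.6,-115.2,18),1.731,1,20,1),((505.6,-115.2,18),1.731,.65,20,3),((505.6,-115.2,190),1.731,.65,50)])
```

```text
{"translation": [[-0.04, -0.045, -0.15], [0.0, 0.03, -0.15], [0.0, 0.035, -0.15], [0.0, 0.04, -0.145], [0.0, 0.045, -0.145], [0.0, 0.05, -0.145], [0.0, 0.05, -0.14], [0, 0, 0], [0.175, 0.0, 0.0], [0.17, 0.0, 0.0], [0.175, 0.0, 0.0], [0.04, 0.0, 0.0]], "angular": [[-0.24, -0.005, -0.005], [-0.075, 0.0, 0.0], [-0.075, 0.0, 0.0], [-0.08, 0.0, 0.0], [-0.075, 0.0, 0.0], [-0.08, 0.0, 0.0], [-0.075, 0.0, 0.0], [0, 0, 0], [0.0, 0.0, 0.0], [0.0, 0.0, 0.0], [0.0, 0.0, 0.0], [0.0, 0.0, 0.0]], "jaw": [1, 1, 1, 1, 1, 1, 1, 1, 1, 1, 1, 1]}
{"translation": [[0, 0, 0], [0.0, 0.0, 0.0], [0, 0, 0], [0, 0, 0], [0, 0, 0], [-0.145, 0.0, 0.0], [-0.145, 0.0, 0.0], [-0.14, 0.0, 0.0], [-0.145, 0.0, 0.0]], "angular": [[0, 0, 0], [0.0, 0.0, 0.0], [0, 0, 0], [0, 0, 0], [0, 0, 0], [0.0, 0.0, 0.0], [0.0, 0.0, 0.0], [0.0, 0.0, 0.0], [0.0, 0.0, 0.0]], "jaw": [1, 0.65, 0.65, 0.65, 0.65, 0.65, 0.65, 0.65, 0.65]}
rows 21 end [ 506.  -114.6  190. ]
```

Emit:
move_arm --translation '[[-0.04, -0.045, -0.15], [0, 0.03, -0.15], [0, 0.035, -0.15], [0, 0.04, -0.145], [0, 0.045, -0.145], [0, 0.05, -0.145], [0, 0.05, -0.14], [0, 0, 0], [0, 0, 0]]' --angular '[[-0.24, 0, 0], [-0.075, 0, 0], [-0.075, 0, 0], [-0.08, 0, 0], [-0.075, 0, 0], [-0.08, 0, 0], [-0.075, 0, 0], [0, 0, 0], [0, 0, 0]]' --jaw '[1, 1, 1, 1, 1, 1, 1, 1, 1]'

```text
t: 28.68
eef_pos: [506.8, -114.3, 186.8]
ee_rot: [1.981, 1.57, -2.572]
force: [-0.3, 1.2, 0.2]
width: 8.5
```

Emit:
move_arm --translation '[[0.175, 0, 0], [0.17, 0, 0], [0.17, 0, 0], [0.04, 0, 0], [0, 0, 0], [0, 0, 0], [0, 0, 0], [0, 0, 0], [-0.145, 0, 0], [-0.145, 0, 0], [-0.145, 0, 0], [-0.145, 0, 0]]' --angular '[[0, 0, 0], [0, 0, 0], [0, 0, 0], [0, 0, 0], [0, 0, 0], [0, 0, 0], [0, 0, 0], [0, 0, 0], [0, 0, 0], [0, 0, 0], [0, 0, 0], [0, 0, 0]]' --jaw '[1, 1, 1, 1, 1, 0.65, 0.65, 0.65, 0.65, 0.65, 0.65, 0.65]'

```text
t: 30.18
eef_pos: [507.5, -114.1, 197.1]
ee_rot: [-2.53, 1.569, -0.8]
force: [-0.6, -0.0, 0.1]
width: 30.0
```

Run:
```python
from pos import *
from plan import *
st(); sticks('b')
# tweezers
g=np.array([574,379]); a=1.571-.21
plan([((*g,160),a,.45,54,1),((*g,40),a,.45,50),((*g,2),a,.45,20)])
```

```text
{'t': np.float64(30.175), 'joint_pos': array([-3.640e-01, -1.790e-01,  1.892e+00, -1.000e-03,  1.427e+00,
       -2.094e+00]), 'eef_pos': array([ 507.49 , -114.102,  197.106]), 'ee_rot': array([-2.53 ,  1.569, -0.8  ]), 'force': array([-0.618, -0.007,  0.054]), 'width': np.float64(30.002)}
top cream px [143. 232.] 17 c [491. 641.] size [ 9. 30.] ax -1.337
top cream px [172. 238.] 59 c [465. 523.] size [ 10. 122.] ax -1.109
top red px [252. 253.] 35 c [400. 197.] size [ 9. 82.] ax -0.166
top red px [260. 251.] 40 c [403. 165.] size [82. 10.] ax 0.335
top red px [211. 280.] 21 c [294. 371.] size [16. 40.] ax -0.151
top red px [207. 280.] 9 c [292. 387.] size [10. 23.] ax -0.559
top dark px [169. 170.] 11 c [740. 540.] size [33.  4.] ax -1.555
top dark px [237. 173.] 17 c [725. 256.] size [13. 31.] ax -1.209
top dark px [177. 191.] 95 c [664. 503.] size [49. 97.] ax -0.511
top dark px [263. 181.] 25 c [689. 151.] size [16. 35.] ax -1.253
top dark px [182. 235.] 11 c [475. 484.] size [ 2. 46.] ax -1.12
top dark px [167. 242.] 13 c [446. 545.] size [ 2. 55.] ax -1.121
top dark px [207. 28
[... 581 characters left out ...]
, -0.015, 0.165], [0.01, -0.01, 0.165], [0.015, -0.005, 0.165], [0.01, 0.0, 0.165], [0.015, 0.01, 0.165], [0, 0, 0], [0.135, 0.0, 0.0]], "angular": [[0.075, 0.0, 0.0], [0.075, 0.0, 0.005], [0.075, 0.0, 0.0], [0.075, 0.0, 0.005], [0.075, 0.0, 0.0], [0.075, 0.0, 0.005], [0.07, 0.0, 0.005], [0.075, -0.005, 0.0], [0.07, 0.0, 0.005], [0.075, -0.005, 0.0], [0, 0, 0], [0.0, 0.0, 0.0]], "jaw": [0.45, 0.45, 0.45, 0.45, 0.45, 0.45, 0.45, 0.45, 0.45, 0.45, 0.45, 0.45]}
{"translation": [[0.13, 0.0, 0.0], [0.135, 0.0, 0.0], [0.065, 0.0, 0.0], [0.06, 0.0, 0.0]], "angular": [[0.0, 0.0, 0.0], [0.0, 0.0, 0.0], [0.0, 0.0, 0.0], [0.0, 0.0, 0.0]], "jaw": [0.45, 0.45, 0.45, 0.45]}
rows 16 end [573.8 378.7   2.4]
```

Emit:
move_arm --translation '[[0.015, -0.045, 0.16], [0.015, -0.04, 0.16], [0.015, -0.035, 0.165], [0.015, -0.03, 0.165], [0.01, -0.025, 0.165], [0.015, -0.015, 0.165], [0.01, -0.01, 0.165], [0.015, -0.005, 0.165], [0.01, 0, 0.165], [0.015, 0.01, 0.165], [0, 0, 0]]' --angular '[[0.075, 0, 0], [0.075, 0, 0], [0.075, 0, 0], [0.075, 0, 0], [0.075, 0, 0], [0.075, 0, 0], [0.07, 0, 0], [0.075, 0, 0], [0.07, 0, 0], [0.075, 0, 0], [0, 0, 0]]' --jaw '[0.45, 0.45, 0.45, 0.45, 0.45, 0.45, 0.45, 0.45, 0.45, 0.45, 0.45]'

```text
t: 31.65
eef_pos: [569.1, 382.9, 152.5]
ee_rot: [2.835, 1.569, -2.084]
force: [-0.4, -0.2, -0.0]
width: 47.0
```

Emit:
move_arm --translation '[[0.135, 0, 0], [0.135, 0, 0], [0.135, 0, 0], [0.06, 0, 0], [0.055, 0, 0], [0, 0, 0], [0, 0, 0], [0, 0, 0], [0, 0, 0], [0, 0, 0]]' --angular '[[0, 0, 0], [0, 0, 0], [0, 0, 0], [0, 0, 0], [0, 0, 0], [0, 0, 0], [0, 0, 0], [0, 0, 0], [0, 0, 0], [0, 0, 0]]' --jaw '[0.45, 0.45, 0.45, 0.45, 0.45, 0.45, 1, 1, 1, 1]'

```text
t: 32.9
eef_pos: [571.5, 380.3, 0.6]
ee_rot: [-1.307, 1.567, 0.053]
force: [-0.3, 0.0, 6.1]
width: 10.2
```

Emit:
move_arm --translation '[[-0.14, 0, 0], [-0.15, 0, 0], [-0.15, 0, 0], [-0.15, 0, 0], [0, 0, 0], [0, 0, 0]]' --angular '[[0, 0, 0], [0, 0, 0], [0, 0, 0], [0, 0, 0], [0, 0, 0], [0, 0, 0]]' --jaw '[1, 1, 1, 1, 1, 1]'

```text
t: 33.65
eef_pos: [569.6, 379.7, 174.8]
ee_rot: [-3.04, 1.569, -1.68]
force: [-1.3, -0.9, -0.9]
width: 10.1
```

Run:
```python
from plan import *
st()
w=np.array([513.6,-164.5])+15*np.array([-.159,.987])
plan([((575,300,190),1.5,1,54),((*w,190),1.731,1,54,1)])
```

```text
{'t': np.float64(33.65), 'joint_pos': array([ 4.800e-01,  2.280e-01,  1.515e+00, -1.000e-03,  1.399e+00,
       -8.800e-01]), 'eef_pos': array([569.621, 379.667, 174.808]), 'ee_rot': array([-3.04 ,  1.569, -1.68 ]), 'force': array([-1.333, -0.893, -0.87 ]), 'width': np.float64(10.05)}
{"translation": [[-0.025, -0.035, -0.13], [-0.025, -0.03, -0.13], [0.0, 0.01, -0.17], [0.0, 0.015, -0.165], [0.0, 0.02, -0.165], [0.0, 0.025, -0.165], [0.0, 0.03, -0.165], [0.0, 0.035, -0.165], [0.0, 0.035, -0.165], [0.0, 0.04, -0.165], [0.0, 0.05, -0.16], [0, 0, 0]], "angular": [[-0.14, 0.0, 0.0], [-0.14, -0.005, 0.0], [-0.05, 0.0, 0.0], [-0.05, 0.0, 0.0], [-0.05, 0.0, 0.0], [-0.05, 0.0, 0.0], [-0.05, 0.0, 0.0], [-0.055, 0.0, 0.0], [-0.05, 0.0, 0.0], [-0.055, 0.0, 0.0], [-0.05, 0.0, 0.0], [0, 0, 0]], "jaw": [1, 1, 1, 1, 1, 1, 1, 1, 1, 1, 1, 1]}
rows 12 end [ 510.7 -149.3  189.5]
```

Tweezers held (width 10). Carry to the well; release a bit above the floor, then fetch the pliers.

Emit:
move_arm --translation '[[-0.025, -0.035, -0.13], [-0.025, -0.03, -0.13], [0, 0.01, -0.17], [0, 0.015, -0.165], [0, 0.02, -0.165], [0, 0.025, -0.165], [0, 0.03, -0.165], [0, 0.035, -0.165], [0, 0.035, -0.165], [0, 0.04, -0.165], [0, 0.05, -0.16], [0, 0, 0]]' --angular '[[-0.14, 0, 0], [-0.14, 0, 0], [-0.05, 0, 0], [-0.05, 0, 0], [-0.05, 0, 0], [-0.05, 0, 0], [-0.05, 0, 0], [-0.055, 0, 0], [-0.05, 0, 0], [-0.055, 0, 0], [-0.05, 0, 0], [0, 0, 0]]' --jaw '[1, 1, 1, 1, 1, 1, 1, 1, 1, 1, 1, 1]'

```text
t: 35.15
eef_pos: [509.3, -151.2, 188.6]
ee_rot: [1.257, 1.568, 2.982]
force: [0.5, 0.8, -0.7]
width: 10.0
```

Emit:
move_arm --translation '[[0.175, 0, 0], [0.17, 0, 0], [0.17, 0, 0], [0.04, 0, 0], [0, 0, 0], [0, 0, 0], [0, 0, 0], [0, 0, 0], [-0.145, 0, 0], [-0.145, 0, 0], [-0.145, 0, 0], [-0.145, 0, 0]]' --angular '[[0, 0, 0], [0, 0, 0], [0, 0, 0], [0, 0, 0], [0, 0, 0], [0, 0, 0], [0, 0, 0], [0, 0, 0], [0, 0, 0], [0, 0, 0], [0, 0, 0], [0, 0, 0]]' --jaw '[1, 1, 1, 1, 1, 0.7, 0.7, 0.7, 0.7, 0.7, 0.7, 0.7]'

```text
t: 36.65
eef_pos: [511.1, -149.1, 200.8]
ee_rot: [-2.311, 1.568, -0.581]
force: [1.2, 0.1, -0.4]
width: 25.6
```

Run:
```python
from pos import *
from plan import *
st()
snap('top','t10.png')
b=cv2.imread('pics/t10.png'); c=cv2.imread('pics/t10.png')
cv2.imwrite('pics/t10c.png',np.hstack([cv2.resize(b[225:275,235:285],(400,400),interpolation=3),cv2.resize(c[180:260,275:375],(400,400),interpolation=3)]))
```

```text
{'t': np.float64(36.65), 'joint_pos': array([-0.423, -0.151,  1.861, -0.   ,  1.429, -2.153]), 'eef_pos': array([ 511.076, -149.094,  200.769]), 'ee_rot': array([-2.311,  1.568, -0.581]), 'force': array([ 1.238,  0.078, -0.435]), 'width': np.float64(25.565)}
```

View pics/t10c.png

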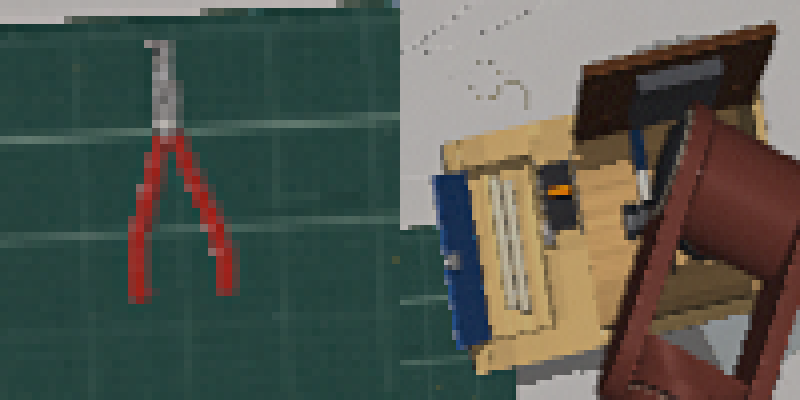

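Left crop: pliers nose (160,42), pivot (170,135), tails (140,298)/(228,292), unmoved. Right: marker's blue cap in the well (640,150), sticks in tray, hatch leaning back.

Run:
```python
from plan import *
f=lambda u,v:ray('top',u/8+235,v/8+225,9)
n,t,g=f(160,42),(f(140,298)+f(228,292))/2,f(171,150); print(n,t,g)
d=(n-t)[:2]; ax=np.arctan2(d[1],d[0]); print(ax,np.hypot(*d))
g=g[:2]-[3,0.5]; a=ax+np.pi/2; print(g)
plan([((g[0]+20,20,200),1.7,.3,54),((*g,150),a,.3,54,1),((*g,40),a,.3,50),((*g,3),a,.3,20)])
```

```text
[488.18869159 185.45998573   9.        ] [359.35463464 175.19106842   9.        ] [433.07945594 180.68395735   9.        ]
0.07953838820095187 129.2426589518445
[430.07945594 180.18395735]
{"translation": [[0.005, 0.03, 0.15], [0.005, 0.03, 0.15], [0.005, 0.035, 0.145], [0.01, 0.035, 0.15], [0.04, 0.0, 0.135], [0.04, 0.0, 0.135], [0.045, 0.0, 0.135], [0.04, 0.005, 0.13], [0, 0, 0], [0.12, 0.0, 0.0], [0.125, 0.0, 0.0], [0.12, 0.0, 0.0]], "angular": [[0.015, -0.005, 0.005], [0.015, -0.005, 0.005], [0.015, -0.005, 0.005], [0.015, 0.0, 0.005], [0.025, 0.0, 0.0], [0.025, 0.0, 0.0], [0.025, 0.0, 0.0], [0.025, 0.0, 0.0], [0, 0, 0], [0.0, 0.0, 0.0], [0.0, 0.0, 0.0], [0.0, 0.0, 0.0]], "jaw": [0.3, 0.3, 0.3, 0.3, 0.3, 0.3, 0.3, 0.3, 0.3, 0.3, 0.3, 0.3]}
{"translation": [[0.065, 0.0, 0.0], [0.06, 0.0, 0.0]], "angular": [[0.0, 0.0, 0.0], [0.0, 0.0, 0.0]], "jaw": [0.3, 0.3]}
rows 14 end [430.4 179.7   3.2]
```

Emit:
move_arm --translation '[[0.005, 0.03, 0.15], [0.005, 0.03, 0.15], [0.005, 0.035, 0.145], [0.01, 0.035, 0.15], [0.04, 0, 0.135], [0.04, 0, 0.135], [0.045, 0, 0.135], [0.04, 0.005, 0.13], [0, 0, 0], [0.12, 0, 0], [0.125, 0, 0], [0.12, 0, 0]]' --angular '[[0.015, 0, 0], [0.015, 0, 0], [0.015, 0, 0], [0.015, 0, 0], [0.025, 0, 0], [0.025, 0, 0], [0.025, 0, 0], [0.025, 0, 0], [0, 0, 0], [0, 0, 0], [0, 0, 0], [0, 0, 0]]' --jaw '[0.3, 0.3, 0.3, 0.3, 0.3, 0.3, 0.3, 0.3, 0.3, 0.3, 0.3, 0.3]'

```text
t: 38.2
eef_pos: [428.0, 180.3, 31.6]
ee_rot: [-1.91, 1.568, -0.261]
force: [1.6, 0.0, -0.0]
width: 59.9
```

Emit:
move_arm --translation '[[0.06, 0, 0], [0.06, 0, 0], [0, 0, 0], [0, 0, 0], [0, 0, 0], [0, 0, 0], [0, 0, 0]]' --angular '[[0, 0, 0], [0, 0, 0], [0, 0, 0], [0, 0, 0], [0, 0, 0], [0, 0, 0], [0, 0, 0]]' --jaw '[0.3, 0.3, 0.3, 1, 1, 1, 1]'

```text
t: 39.08
eef_pos: [432.9, 181.5, 1.7]
ee_rot: [-1.547, 1.56, 0.102]
force: [-3.6, -0.2, 22.1]
width: 31.8
```

Emit:
move_arm --translation '[[-0.14, 0, 0], [-0.15, 0, 0], [-0.15, 0, 0], [-0.15, 0, 0], [0, 0, 0], [0, 0, 0]]' --angular '[[0, 0, 0], [0, 0, 0], [0, 0, 0], [0, 0, 0], [0, 0, 0], [0, 0, 0]]' --jaw '[1, 1, 1, 1, 1, 1]'

```text
t: 39.83
eef_pos: [426.8, 180.5, 172.2]
ee_rot: [-2.813, 1.569, -1.164]
force: [-0.6, 0.2, -1.2]
width: 31.5
```

Run:
```python
from plan import *
st(); snap('side','s11.png')
w=np.array([513.6,-164.5])-38*np.array([-.159,.987])+6*np.array([.987,.159])
print(w)
plan([((450,120,195),1.68,1,54),((*w,195),1.731,1,54,1)])
```

```text
{'t': np.float64(39.825), 'joint_pos': array([ 2.400e-01, -3.080e-01,  2.040e+00, -1.000e-03,  1.409e+00,
       -1.409e+00]), 'eef_pos': array([426.807, 180.474, 172.225]), 'ee_rot': array([-2.813,  1.569, -1.164]), 'force': array([-0.577,  0.231, -1.19 ]), 'width': np.float64(31.526)}
[ 525.564 -201.052]
{"translation": [[-0.04, -0.03, -0.105], [-0.04, -0.03, -0.105], [0.0, -0.02, -0.155], [0.0, -0.02, -0.155], [0.0, -0.015, -0.155], [0.0, -0.015, -0.155], [0.0, -0.015, -0.155], [0.0, -0.015, -0.16], [0.0, -0.01, -0.155], [0, 0, 0]], "angular": [[-0.03, 0.0, 0.0], [-0.03, -0.005, -0.005], [-0.015, 0.0, 0.0], [-0.015, 0.0, 0.0], [-0.015, 0.0, 0.0], [-0.015, 0.0, 0.0], [-0.015, 0.0, 0.0], [-0.015, 0.0, 0.0], [-0.015, 0.0, 0.0], [0, 0, 0]], "jaw": [1, 1, 1, 1, 1, 1, 1, 1, 1, 1]}
rows 10 end [ 525.1 -200.7  195.1]
```

Emit:
move_arm --translation '[[-0.04, -0.03, -0.105], [-0.04, -0.03, -0.105], [0, -0.02, -0.155], [0, -0.02, -0.155], [0, -0.015, -0.155], [0, -0.015, -0.155], [0, -0.015, -0.155], [0, -0.015, -0.16], [0, -0.01, -0.155], [0, 0, 0], [0, 0, 0]]' --angular '[[-0.03, 0, 0], [-0.03, 0, 0], [-0.015, 0, 0], [-0.015, 0, 0], [-0.015, 0, 0], [-0.015, 0, 0], [-0.015, 0, 0], [-0.015, 0, 0], [-0.015, 0, 0], [0, 0, 0], [0, 0, 0]]' --jaw '[1, 1, 1, 1, 1, 1, 1, 1, 1, 1, 1]'

```text
t: 41.25
eef_pos: [525.1, -199.3, 195.3]
ee_rot: [0.895, 1.568, 2.627]
force: [0.5, 0.4, -0.8]
width: 31.4
```

Emit:
move_arm --translation '[[0.175, 0, 0], [0.17, 0, 0], [0.17, 0, 0], [0.05, 0, 0], [0, 0, 0], [0, 0, 0], [0, 0, 0], [0, 0, 0], [-0.145, 0, 0], [-0.145, 0, 0], [-0.145, 0, 0], [-0.145, 0, 0]]' --angular '[[0, 0, 0], [0, 0, 0], [0, 0, 0], [0, 0, 0], [0, 0, 0], [0, 0, 0], [0, 0, 0], [0, 0, 0], [0, 0, 0], [0, 0, 0], [0, 0, 0], [0, 0, 0]]' --jaw '[1, 1, 1, 1, 1, 0.45, 0.45, 0.45, 0.45, 0.45, 0.45, 0.45]'

```text
t: 42.75
eef_pos: [527.3, -200.5, 207.3]
ee_rot: [-2.278, 1.563, -0.546]
force: [-0.1, 1.1, 0.5]
width: 47.1
```

Run:
```python
from plan import *
st()
# cover hinge: cover centre +33 ey ; approach outside open cover
ey=np.array([-.159,.987,0]);h=np.array([487,-2,0])+33*ey
print('hinge',h)
pre=h+75*ey
plan([((480,-60,225),1.731,1,54),((pre[0],pre[1],225),1.731,1,54),((pre[0],pre[1],128),1.731,1,50,1)])
```

```text
{'t': np.float64(42.75), 'joint_pos': array([-0.495, -0.081,  1.786, -0.   ,  1.429, -2.228]), 'eef_pos': array([ 527.285, -200.477,  207.295]), 'ee_rot': array([-2.278,  1.563, -0.546]), 'force': array([-0.094,  1.137,  0.518]), 'width': np.float64(47.13)}
hinge [481.753  30.571   0.   ]
{"translation": [[-0.02, 0.025, 0.16], [-0.02, 0.025, 0.165], [-0.02, 0.03, 0.16], [0.0, -0.015, 0.135], [0.0, -0.015, 0.14], [0.0, -0.01, 0.135], [0.0, -0.015, 0.14], [0.16, 0.0, 0.0], [0.165, 0.0, 0.0], [0, 0, 0]], "angular": [[0.0, -0.005, 0.005], [0.0, -0.005, 0.005], [0.005, 0.0, 0.0], [0.0, 0.0, 0.0], [0.0, 0.0, 0.0], [0.0, 0.0, 0.0], [0.0, 0.0, 0.0], [0.0, 0.0, 0.0], [0.0, 0.0, 0.0], [0, 0, 0]], "jaw": [1, 1, 1, 1, 1, 1, 1, 1, 1, 1]}
rows 10 end [470.3 104.8 127.3]
```

Run:
```python
from plan import *
ey=np.array([-.159,.987,0]);ex=np.array([.987,.159,0]);h=np.array([487,-2,0])+33*ey-10*ex
pre=h+75*ey
f=lambda c,z,s:(h+ey*(c+14.5)+[0,0,85+z],1.731,1,s)
p=plan([((480,-60,225),1.731,1,54),((pre[0],pre[1],225),1.731,1,54),((pre[0],pre[1],128),1.731,1,50,1)])
plan([f(8,43,14),f(-10,43,12),f(-25,38,12),f(-40,26,12),f(-52,13,12),f(-60,4,10)],p0=(p[0],Rd(1.731)))
```

```text
{"translation": [[-0.02, 0.025, 0.16], [-0.02, 0.025, 0.165], [-0.02, 0.03, 0.16], [0.0, -0.005, 0.135], [0.0, -0.005, 0.14], [0.0, -0.005, 0.135], [0.0, -0.005, 0.14], [0.16, 0.0, 0.0], [0.165, 0.0, 0.0], [0, 0, 0]], "angular": [[0.0, -0.005, 0.005], [0.0, -0.005, 0.005], [0.005, 0.0, 0.0], [0.0, 0.0, 0.0], [0.0, 0.0, 0.0], [0.0, 0.0, 0.0], [0.0, 0.0, 0.0], [0.0, 0.0, 0.0], [0.0, 0.0, 0.0], [0, 0, 0]], "jaw": [1, 1, 1, 1, 1, 1, 1, 1, 1, 1]}
rows 10 end [459.9 103.2 127.3]
{"translation": [[0.0, 0.0, -0.045], [0.0, 0.0, -0.045], [0.0, 0.0, -0.045], [0.0, 0.0, -0.04], [0.0, 0.0, -0.03], [0.0, 0.0, -0.03], [0.005, 0.0, -0.025], [0.01, 0.0, -0.025], [0.02, 0.0, -0.025], [0.02, 0.0, -0.025], [0.02, 0.0, -0.02], [0.025, 0.0, -0.02]], "angular": [[0.0, 0.0, 0.0], [0.0, 0.0, 0.0], [0.0, 0.0, 0.0], [0.0, 0.0, 0.0], [0.0, 0.0, 0.0], [0.0, 0.0, 0.0], [0.0, 0.0, 0.0], [0.0, 0.0, 0.0], [0.0, 0.0, 0.0], [0.0, 0.0, 0.0], [0.0, 0.0, 0.0], [0.0, 0.0, 0.0]], "jaw": [1, 1, 1, 1, 1, 1, 1, 1, 1, 1, 1, 1]}
{"translation": [[0.015, 0.0, -0.015], [0.015, 0.0, -0.01]], "angular": [[0.0, 0.0, 0.0], [0.0, 0.0, 0.0]], "jaw": [1, 1]}
rows 14 end [479.1 -15.3  88.3]
```

Emit:
move_arm --translation '[[-0.02, 0.025, 0.16], [-0.02, 0.025, 0.165], [-0.02, 0.03, 0.16], [0, -0.005, 0.135], [0, -0.005, 0.14], [0, -0.005, 0.135], [0, -0.005, 0.14], [0.16, 0, 0], [0.165, 0, 0], [0, 0, 0], [0, 0, 0]]' --angular '[[0, 0, 0], [0, 0, 0], [0, 0, 0], [0, 0, 0], [0, 0, 0], [0, 0, 0], [0, 0, 0], [0, 0, 0], [0, 0, 0], [0, 0, 0], [0, 0, 0]]' --jaw '[1, 1, 1, 1, 1, 1, 1, 1, 1, 1, 1]'

```text
t: 44.12
eef_pos: [460.5, 103.6, 125.5]
ee_rot: [-1.83, 1.564, -0.097]
force: [0.5, 0.5, 1.1]
width: 0.2
```

Run:
```python
from plan import *
st(); print(start()[1].round(3))
from bl import *
snap('side','s12.png'); blue('pics/s12.png'); snap('top','t12.png')
b=cv2.imread('pics/t12.png')
cv2.imwrite('pics/t12c.png',cv2.resize(b[170:270,255:385],(650,500),interpolation=3))
```

```text
{'t': np.float64(44.125), 'joint_pos': array([ 6.400e-02, -2.400e-01,  2.067e+00, -1.000e-03,  1.308e+00,
       -1.668e+00]), 'eef_pos': array([460.468, 103.59 , 125.546]), 'ee_rot': array([-1.83 ,  1.564, -0.097]), 'force': array([0.512, 0.47 , 1.093]), 'width': np.float64(0.161)}
[[ 0.006 -0.987 -0.161]
 [-0.001 -0.161  0.987]
 [-1.    -0.006 -0.002]]
pics/s12.png blue px [296.7 185.7] min [290. 182.] max [303. 189.] 75
pics/s12.png blue px [320.1 189.9] min [312. 187.] max [327. 193.] 84
```

View pics/t12c.png

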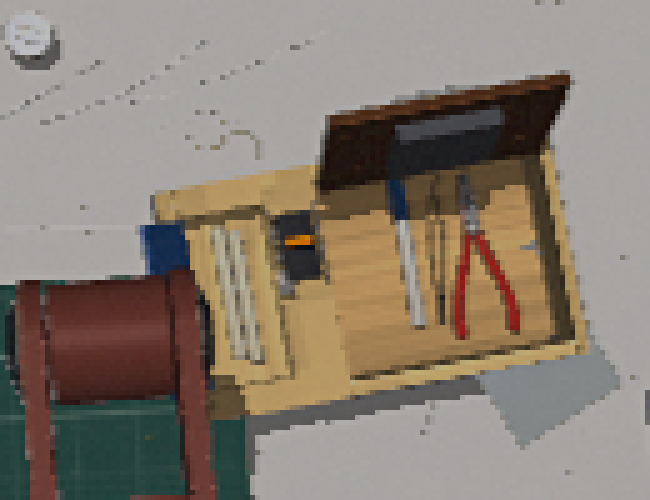

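All three tools lie in the well (marker (410,260), tweezers (437,260), pliers (475,260)) and both sticks in the tray (230,290),(250,290). Close the cover.

Emit:
move_arm --translation '[[0, 0, -0.045], [0, 0, -0.045], [0, 0, -0.045], [0, 0, -0.04], [0, 0, -0.03], [0, 0, -0.03], [0.005, 0, -0.025], [0.01, 0, -0.025], [0.02, 0, -0.025], [0.02, 0, -0.025], [0.02, 0, -0.02], [0.025, 0, -0.02]]' --angular '[[0, 0, 0], [0, 0, 0], [0, 0, 0], [0, 0, 0], [0, 0, 0], [0, 0, 0], [0, 0, 0], [0, 0, 0], [0, 0, 0], [0, 0, 0], [0, 0, 0], [0, 0, 0]]' --jaw '[1, 1, 1, 1, 1, 1, 1, 1, 1, 1, 1, 1]'

```text
t: 45.72
eef_pos: [477.0, -7.8, 92.0]
ee_rot: [-2.038, 1.569, -0.306]
force: [-3.0, 10.8, 13.6]
width: -0.5
```

Run:
```python
from bl import *
st(); snap('side','s13.png'); blue('pics/s13.png')
ex=np.array([.987,.159,0]); h=np.array([591,-152,85.])
for t in(1.5,1.6,1.7,1.8,1.9,1.95):
    print(t,(proj('top',h+ex*(-157*np.cos(t))+[0,0,157*np.sin(t)])-[255,170])*5)
```

```text
{'t': np.float64(45.725), 'joint_pos': array([-0.172, -0.18 ,  2.077, -0.   ,  1.243, -1.905]), 'eef_pos': array([476.988,  -7.808,  92.045]), 'ee_rot': array([-2.038,  1.569, -0.306]), 'force': array([-3.01 , 10.774, 13.633]), 'width': np.float64(-0.488)}
pics/s13.png blue px [310.2 185. ] min [291. 175.] max [330. 194.] 448
1.5 [461.08742734 163.51202985]
1.6 [457.14470337 141.96300157]
1.7 [452.84583767 120.67308648]
1.8 [448.247433    99.91519185]
1.9 [443.41025114  79.95132693]
1.95 [440.92191416  70.34475397]
```

Emit:
move_arm --translation '[[0.01, 0, -0.015], [0.01, 0, -0.015], [0.005, 0, 0], [0.005, 0, 0], [0, 0, 0]]' --angular '[[0, 0, 0], [0, 0, 0], [0, 0, 0], [0, 0, 0], [0, 0, 0]]' --jaw '[1, 1, 1, 1, 1]'

```text
t: 46.4
eef_pos: [479.3, -17.2, 84.5]
ee_rot: [-2.306, 1.566, -0.574]
force: [-0.7, 1.2, 6.7]
width: 0.3
```

Run:
```python
from bl import *
st(); snap('side','s14.png'); blue('pics/s14.png'); blue('pics/side0.png')
```

```text
{'t': np.float64(46.4), 'joint_pos': array([-1.900e-01, -1.640e-01,  2.077e+00, -2.000e-03,  1.225e+00,
       -1.922e+00]), 'eef_pos': array([479.344, -17.211,  84.48 ]), 'ee_rot': array([-2.306,  1.566, -0.574]), 'force': array([-0.675,  1.194,  6.735]), 'width': np.float64(0.344)}
pics/s14.png blue px [310.3 186.4] min [291. 179.] max [329. 194.] 354
pics/side0.png blue px [310.8 186.1] min [291. 178.] max [330. 194.] 398
```

Emit:
move_arm --translation '[[0.005, 0, 0], [0.005, 0, 0], [0, 0, 0]]' --angular '[[0, 0, 0], [0, 0, 0], [0, 0, 0]]' --jaw '[1, 1, 1]'

```text
t: 46.82
eef_pos: [479.6, -17.2, 83.4]
ee_rot: [-2.399, 1.567, -0.667]
force: [-6.6, 2.2, 18.6]
width: 0.0
```

Emit:
move_arm --translation '[[-0.1, 0, 0.0], [-0.15, 0, 0], [-0.15, 0, 0], [-0.15, 0, 0], [0, 0, 0], [0, 0, 0]]' --angular '[[0, 0, 0], [0, 0, 0], [0, 0, 0], [0, 0, 0], [0, 0, 0], [0, 0, 0]]' --jaw '[1, 1, 1, 1, 1, 1]'

```text
t: 47.58
eef_pos: [477.3, -16.6, 243.6]
ee_rot: [2.328, 1.569, -2.223]
force: [-0.9, 0.1, -0.8]
width: 0.0
```

Run:
```python
from bl import *
from plan import *
st(); snap('side','s15.png'); blue('pics/s15.png'); blue('pics/s5.png')
snap('top','t15.png')
for f in('top0','t15'):
    im=cv2.imread(f'pics/{f}.png'); hs=cv2.cvtColor(im,cv2.COLOR_BGR2HSV).astype(int); m=np.zeros(hs.shape[:2],bool); m[205:230,305:325]=1
    m&=(hs[...,0]<20)&(hs[...,1]>180)&(hs[...,2]>170)
    print(f,'ridge px',np.column_stack(np.where(m))[:,::-1].mean(0))
ex=np.array([.987,.159,0]); h=np.array([591,-152,0.])
a=1.731
hi=h+ex*110
plan([((520,-100,280),a,1,54),((hi[0],hi[1],280),a,1,54,1)])
```

```text
{'t': np.float64(47.575), 'joint_pos': array([-0.19 , -0.319,  1.929, -0.002,  1.532, -1.922]), 'eef_pos': array([477.26 , -16.625, 243.605]), 'ee_rot': array([ 2.328,  1.569, -2.223]), 'force': array([-0.878,  0.144, -0.777]), 'width': np.float64(0.008)}
pics/s15.png blue px [310.7 186.1] min [291. 178.] max [330. 194.] 398
pics/s5.png blue px [310.8 186.1] min [291. 178.] max [330. 194.] 399
top0 ridge px [314.42857143 217.71428571]
t15 ridge px [nan nan]
{"translation": [[-0.06, -0.05, -0.15], [-0.065, -0.045, -0.15], [0.0, -0.145, -0.05], [0.0, -0.145, -0.05], [0.0, -0.14, -0.055], [0.0, -0.145, -0.05], [0, 0, 0]], "angular": [[0.0, 0.0, -0.005], [0.005, 0.0, 0.0], [0.0, 0.0, 0.0], [0.0, 0.0, 0.0], [0.0, 0.0, 0.0], [0.0, 0.0, 0.0], [0, 0, 0]], "jaw": [1, 1, 1, 1, 1, 1, 1]}
rows 7 end [ 699.5 -134.   280. ]<stdin>:8: RuntimeWarning: Mean of empty slice.
  ret = um.true_divide(
```

Run:
```python
from plan import *
ex=np.array([.987,.159,0]); h=np.array([591,-152,85.]); a=1.731
W=lambda x,z:h+ex*x+[0,0,z]
p=plan([((520,-100,290),a,1,54),(W(85,205),a,1,54,0),(W(85,125),a,1,45,1)])
w=[(W(45,120),a,1,20)]
for t in np.arange(1.7,-.01,-.1):
    r=125 if t>1.25 else 140
    w.append((W(-(r if t<1.25 else 150)*np.cos(t)+11+(3 if t<1.25 else 0),r*np.sin(t)),a,1,20))
plan(w,p0=(p[0],Rd(a)))
```

```text
{"translation": [[-0.08, -0.05, -0.15], [-0.08, -0.045, -0.15], [0.0, -0.165, -0.07], [0.0, -0.165, -0.07], [0.0, -0.16, -0.065], [0.135, 0.0, 0.0], [0.135, 0.0, 0.0], [0, 0, 0]], "angular": [[0.0, 0.0, -0.005], [0.005, 0.0, 0.0], [0.0, 0.0, 0.0], [0.0, 0.0, 0.0], [0.0, 0.0, 0.0], [0.0, 0.0, 0.0], [0.0, 0.0, 0.0], [0, 0, 0]], "jaw": [1, 1, 1, 1, 1, 1, 1, 1]}
rows 8 end [ 674.3 -138.1  209.5]
{"translation": [[0.01, 0.065, 0.0], [0.005, 0.065, 0.0], [-0.015, 0.05, 0.0], [0.0, 0.05, 0.0], [0.0, 0.05, 0.0], [0.005, 0.05, 0.0], [0.01, 0.05, 0.0], [-0.035, 0.025, 0.0], [0.02, 0.04, 0.0], [0.02, 0.04, 0.0], [0.03, 0.04, 0.0], [0.03, 0.035, 0.0]], "angular": [[0.0, 0.0, 0.0], [0.0, 0.0, 0.0], [0.0, 0.0, 0.0], [0.0, 0.0, 0.0], [0.0, 0.0, 0.0], [0.0, 0.0, 0.0], [0.0, 0.0, 0.0], [0.0, 0.0, 0.0], [0.0, 0.0, 0.0], [0.0, 0.0, 0.0], [0.0, 0.0, 0.0], [0.0, 0.0, 0.0]], "jaw": [1, 1, 1, 1, 1, 1, 1, 1, 1, 1, 1, 1]}
{"translation": [[0.035, 0.03, 0.0], [0.035, 0.03, 0.0], [0.04, 0.025, 0.0], [0.045, 0.02, 0.0], [0.04, 0.015, 0.0], [0.045, 0.01, 0.0], [0.05, 0.01, 0.0], [0.045, 0.0, 0.0]], "angular": [[0.0, 0.0, 0.0], [0.0, 0.0, 0.0], [0.0, 0.0, 0.0], [0.0, 0.0, 0.0], [0.0, 0.0, 0.0], [0.0, 0.0, 0.0], [0.0, 0.0, 0.0], [0.0, 0.0, 0.0]], "jaw": [1, 1, 1, 1, 1, 1, 1, 1]}
rows 20 end [ 467.  -171.6   85. ]
```

Emit:
move_arm --translation '[[-0.08, -0.05, -0.15], [-0.08, -0.045, -0.15], [0, -0.165, -0.07], [0, -0.165, -0.07], [0, -0.16, -0.065], [0, 0, 0], [0.135, 0, 0], [0.135, 0, 0], [0, 0, 0], [0, 0, 0]]' --angular '[[0, 0, 0], [0, 0, 0], [0, 0, 0], [0, 0, 0], [0, 0, 0], [0, 0, 0], [0, 0, 0], [0, 0, 0], [0, 0, 0], [0, 0, 0]]' --jaw '[1, 1, 1, 1, 1, 1, 1, 1, 1, 1]'

```text
t: 48.92
eef_pos: [675.5, -137.6, 213.8]
ee_rot: [-2.322, 1.568, -0.589]
force: [0.5, 0.4, -0.5]
width: 0.1
```

Emit:
move_arm --translation '[[0.01, 0.065, 0], [0.005, 0.065, 0], [-0.015, 0.05, 0], [0, 0.05, 0], [0, 0.05, 0], [0.005, 0.05, 0], [0.01, 0.05, 0], [-0.035, 0.025, 0], [0.02, 0.04, 0], [0.02, 0.04, 0], [0, 0, 0]]' --angular '[[0, 0, 0], [0, 0, 0], [0, 0, 0], [0, 0, 0], [0, 0, 0], [0, 0, 0], [0, 0, 0], [0, 0, 0], [0, 0, 0], [0, 0, 0], [0, 0, 0]]' --jaw '[1, 1, 1, 1, 1, 1, 1, 1, 1, 1, 1]'

```text
t: 50.3
eef_pos: [530.4, -160.9, 204.9]
ee_rot: [1.467, 1.569, -3.085]
force: [0.7, -0.7, -0.0]
width: 0.2
```

Run:
```python
from plan import *
st(); print(start()[1].round(3)); snap('side','s16.png')
cv2.imwrite('pics/s16c.png',cv2.resize(cv2.imread('pics/s16.png')[90:200,270:370],(550,600),interpolation=3))
```

```text
{'t': np.float64(50.3), 'joint_pos': array([-4.280e-01, -9.700e-02,  1.805e+00, -1.000e-03,  1.435e+00,
       -2.160e+00]), 'eef_pos': array([ 530.412, -160.909,  204.927]), 'ee_rot': array([ 1.467,  1.569, -3.085]), 'force': array([ 0.69 , -0.716, -0.047]), 'width': np.float64(0.169)}
[[-0.001 -0.987 -0.16 ]
 [-0.    -0.16   0.987]
 [-1.     0.001  0.   ]]
```

View pics/s16c.png

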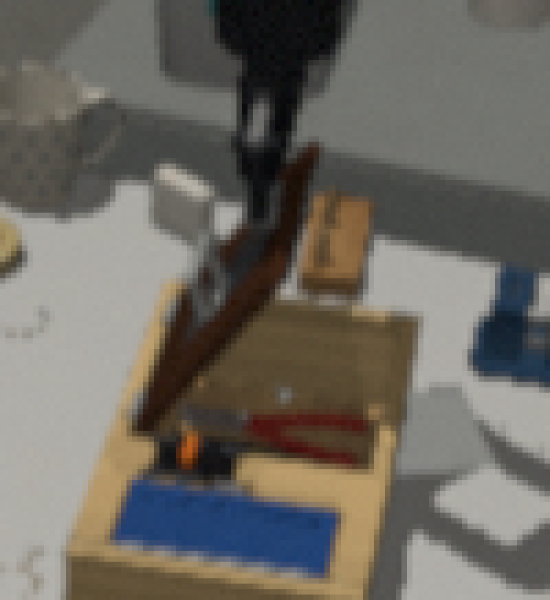

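Hatch is coming down ((290,200) edge), ring still standing out at (205,275). Continue.

Emit:
move_arm --translation '[[0.03, 0.04, 0], [0.03, 0.035, 0], [0.035, 0.03, 0], [0.035, 0.03, 0], [0.04, 0.025, 0], [0.045, 0.02, 0], [0.04, 0.015, 0], [0.045, 0.01, 0], [0.05, 0.01, 0], [0.04, 0, 0], [0, 0, 0]]' --angular '[[0, 0, 0], [0, 0, 0], [0, 0, 0], [0, 0, 0], [0, 0, 0], [0, 0, 0], [0, 0, 0], [0, 0, 0], [0, 0, 0], [0, 0, 0], [0, 0, 0]]' --jaw '[1, 1, 1, 1, 1, 1, 1, 1, 1, 1, 1]'

```text
t: 51.72
eef_pos: [467.5, -171.0, 87.6]
ee_rot: [1.07, 1.569, 2.802]
force: [-0.8, -0.6, 0.8]
width: 0.1
```

Run:
```python
from plan import *
st()
```

```text
{'t': np.float64(51.725), 'joint_pos': array([-0.5  , -0.118,  2.03 , -0.   ,  1.231, -2.233]), 'eef_pos': array([ 467.533, -170.997,   87.595]), 'ee_rot': array([1.07 , 1.569, 2.802]), 'force': array([-0.773, -0.588,  0.751]), 'width': np.float64(0.126)}
```

Press down gently until force rises, then back off.

Emit:
move_arm --translation '[[0.005, 0, 0], [0.005, 0, 0], [0.005, 0, 0], [0, 0, 0]]' --angular '[[0, 0, 0], [0, 0, 0], [0, 0, 0], [0, 0, 0]]' --jaw '[1, 1, 1, 1]'

```text
t: 52.22
eef_pos: [468.7, -171.6, 85.0]
ee_rot: [-2.356, 1.569, -0.623]
force: [1.0, 0.5, 0.2]
width: 0.1
```

Emit:
move_arm --translation '[[0.005, 0, 0], [0, 0, 0]]' --angular '[[0, 0, 0], [0, 0, 0]]' --jaw '[1, 1]'

```text
t: 52.48
eef_pos: [469.0, -171.7, 84.0]
ee_rot: [-2.235, 1.568, -0.502]
force: [1.5, 0.4, 3.7]
width: 0.5
```

Emit:
move_arm --translation '[[0.005, 0, 0], [0.005, 0, 0], [0, 0, 0]]' --angular '[[0, 0, 0], [0, 0, 0], [0, 0, 0]]' --jaw '[1, 1, 1]'

```text
t: 52.85
eef_pos: [470.4, -172.1, 82.5]
ee_rot: [-2.117, 1.565, -0.385]
force: [1.7, 1.9, 8.0]
width: 0.3
```

Emit:
move_arm --translation '[[-0.12, 0, 0], [-0.15, 0, 0], [0, 0, 0], [0, 0, 0]]' --angular '[[0, 0, 0], [0, 0, 0], [0, 0, 0], [0, 0, 0]]' --jaw '[1, 1, 1, 1]'

```text
t: 53.35
eef_pos: [467.7, -171.2, 160.3]
ee_rot: [2.36, 1.57, -2.191]
force: [-0.2, -0.2, 0.4]
width: -0.4
```

Run:
```python
from plan import *
st()
ex=np.array([.987,.159,0]); h=np.array([591,-152,85.]); a=1.731
W=lambda x,z:h+ex*x+[0,0,z]
plan([(W(-15,82),a,1,50),(W(-15,22),a,1,45,1),(W(-55,22),a,1,15),(W(-73,16),a,1,12,0),(W(-66,16),a,1,15),(W(-66,45),a,1,15),(W(-95,45),a,1,20),(W(-95,12),a,1,15),(W(-95,0),a,1,8,1)])
```

```text
{'t': np.float64(53.35), 'joint_pos': array([-0.5  , -0.203,  1.975, -0.   ,  1.369, -2.233]), 'eef_pos': array([ 467.699, -171.207,  160.26 ]), 'ee_rot': array([ 2.36 ,  1.57 , -2.191]), 'force': array([-0.2  , -0.168,  0.361]), 'width': np.float64(-0.442)}
{"translation": [[-0.01, -0.12, 0.0], [-0.005, -0.125, 0.0], [-0.01, -0.12, -0.005], [0.1, 0.0, 0.0], [0.1, 0.0, 0.0], [0, 0, 0], [0.0, 0.045, 0.0], [0.0, 0.045, 0.0], [0.0, 0.04, 0.0], [0.01, 0.03, 0.0], [0.01, 0.03, 0.0], [0.0, -0.02, 0.0]], "angular": [[0.0, 0.0, 0.0], [0.0, 0.0, 0.0], [0.005, 0.0, 0.0], [0.0, 0.0, 0.0], [0.0, 0.0, 0.0], [0, 0, 0], [0.0, 0.0, 0.0], [0.0, 0.0, 0.0], [0.0, 0.0, 0.0], [0.0, 0.0, 0.0], [0.0, 0.0, 0.0], [0.0, 0.0, 0.0]], "jaw": [1, 1, 1, 1, 1, 1, 1, 1, 1, 1, 1, 1]}
{"translation": [[-0.045, 0.0, 0.0], [-0.05, 0.0, 0.0], [0.0, 0.05, 0.0], [0.0, 0.045, 0.0], [0.035, 0.0, 0.0], [0.04, 0.0, 0.0], [0.035, 0.0, 0.0], [0.02, 0.0, 0.0], [0.02, 0.0, 0.0], [0, 0, 0]], "angular": [[0.0, 0.0, 0.0], [0.0, 0.0, 0.0], [0.0, 0.0, 0.0], [0.0, 0.0, 0.0], [0.0, 0.0, 0.0], [0.0, 0.0, 0.0], [0.0, 0.0, 0.0], [0.0, 0.0, 0.0], [0.0, 0.0, 0.0], [0, 0, 0]], "jaw": [1, 1, 1, 1, 1, 1, 1, 1, 1, 1]}
rows 22 end [ 497.5 -167.7   85.2]
```

Emit:
move_arm --translation '[[-0.01, -0.12, 0], [-0.005, -0.125, 0], [-0.01, -0.12, -0.005], [0.1, 0, 0], [0.1, 0, 0], [0, 0, 0], [0, 0.045, 0], [0, 0.045, 0], [0, 0.04, 0], [0.01, 0.03, 0], [0.01, 0.03, 0], [0, -0.02, 0]]' --angular '[[0, 0, 0], [0, 0, 0], [0, 0, 0], [0, 0, 0], [0, 0, 0], [0, 0, 0], [0, 0, 0], [0, 0, 0], [0, 0, 0], [0, 0, 0], [0, 0, 0], [0, 0, 0]]' --jaw '[1, 1, 1, 1, 1, 1, 1, 1, 1, 1, 1, 1]'

```text
t: 54.85
eef_pos: [525.5, -163.5, 102.3]
ee_rot: [-2.785, 1.57, -1.054]
force: [0.3, 0.2, 0.4]
width: 0.1
```

Emit:
move_arm --translation '[[-0.045, 0, 0], [-0.05, 0, 0], [0, 0.05, 0], [0, 0.045, 0], [0, 0, 0]]' --angular '[[0, 0, 0], [0, 0, 0], [0, 0, 0], [0, 0, 0], [0, 0, 0]]' --jaw '[1, 1, 1, 1, 1]'

```text
t: 55.48
eef_pos: [496.7, -168.1, 130.6]
ee_rot: [3.079, 1.57, -1.473]
force: [0.2, -0.4, 0.1]
width: 0.1
```

Run:
```python
from plan import *
st(); snap('side','s17.png')
cv2.imwrite('pics/s17c.png',cv2.resize(cv2.imread('pics/s17.png')[110:200,275:355],(530,600),interpolation=3))
```

```text
{'t': np.float64(55.475), 'joint_pos': array([-0.468, -0.105,  1.94 , -0.   ,  1.306, -2.199]), 'eef_pos': array([ 496.666, -168.079,  130.574]), 'ee_rot': array([ 3.079,  1.57 , -1.473]), 'force': array([ 0.198, -0.401,  0.137]), 'width': np.float64(0.104)}
```

View pics/s17c.png

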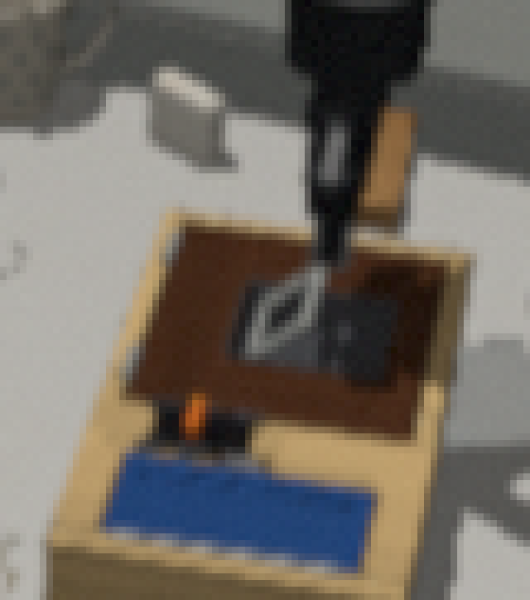

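Hatch shut, ring tilted about half (bar (300,290)), fingertip above it. Press it flat.

Emit:
move_arm --translation '[[0.035, 0, 0], [0.04, 0, 0], [0.035, 0, 0], [0.02, 0, 0], [0.02, 0, 0], [0, 0, 0]]' --angular '[[0, 0, 0], [0, 0, 0], [0, 0, 0], [0, 0, 0], [0, 0, 0], [0, 0, 0]]' --jaw '[1, 1, 1, 1, 1, 1]'

```text
t: 56.28
eef_pos: [498.0, -168.0, 85.7]
ee_rot: [-2.789, 1.57, -1.056]
force: [0.7, -0.6, 0.7]
width: -0.1
```

Emit:
move_arm --translation '[[0.01, 0, 0], [0, 0, 0]]' --angular '[[0, 0, 0], [0, 0, 0]]' --jaw '[1, 1]'

```text
t: 56.52
eef_pos: [498.3, -168.2, 83.3]
ee_rot: [-2.433, 1.569, -0.701]
force: [0.1, -0.2, -1.2]
width: 0.1
```

Emit:
move_arm --translation '[[0.005, 0, 0], [0, 0, 0]]' --angular '[[0, 0, 0], [0, 0, 0]]' --jaw '[1, 1]'

```text
t: 56.78
eef_pos: [498.4, -168.3, 82.0]
ee_rot: [-2.4, 1.569, -0.668]
force: [0.1, -0.0, 0.5]
width: -0.0
```

Emit:
move_arm --translation '[[0.005, 0, 0], [0, 0, 0], [0.005, 0, 0], [0, 0, 0]]' --angular '[[0, 0, 0], [0, 0, 0], [0, 0, 0], [0, 0, 0]]' --jaw '[1, 1, 1, 1]'

```text
t: 57.28
eef_pos: [498.7, -168.5, 81.3]
ee_rot: [-2.734, 1.569, -1.001]
force: [-6.3, 3.2, 14.0]
width: -0.3
```

Emit:
move_arm --translation '[[0.005, 0, 0], [0, 0, 0]]' --angular '[[0, 0, 0], [0, 0, 0]]' --jaw '[1, 1]'

```text
t: 57.52
eef_pos: [498.8, -168.6, 81.0]
ee_rot: [-2.982, 1.569, -1.25]
force: [-8.8, 3.4, 19.8]
width: -0.3
```

Emit:
move_arm --translation '[[-0.1, 0, 0], [-0.15, 0, 0], [-0.15, 0, 0], [-0.1, 0, 0], [0, 0, 0.17], [0, 0, 0.17], [0, 0, 0.17], [0, 0, 0.17], [0, 0, 0.17], [0, 0, 0.17], [0, 0, 0], [0, 0, 0]]' --angular '[[0, 0, 0], [0, 0, 0], [0, 0, 0], [0, 0, 0], [0, 0, 0], [0, 0, 0], [0, 0, 0], [0, 0, 0], [0, 0, 0], [0, 0, 0], [0, 0, 0], [0, 0, 0]]' --jaw '[1, 1, 1, 1, 1, 1, 1, 1, 1, 1, 1, 1]'

```text
t: 59.02
eef_pos: [448.8, 133.7, 226.8]
ee_rot: [-2.726, 1.569, -0.993]
force: [-0.8, 0.6, -0.3]
width: 0.5
```

Run:
```python
from plan import *
from bl import *
st(); snap('side','s18.png'); snap('top','t18.png')
a=[cv2.imread('pics/'+f)[y:y+70,x:x+70] for f,x,y in(('s18.png',280,135),('t18.png',290,190),('side0.png',280,135),('top0.png',290,190))]
cv2.imwrite('pics/s18c.png',np.vstack([np.hstack([cv2.resize(q,(290,290),interpolation=3) for q in a[:2]]),np.hstack([cv2.resize(q,(290,290),interpolation=3) for q in a[2:]])]))
blue('pics/s18.png')
for f in('top0','t18'):
    im=cv2.imread(f'pics/{f}.png'); hs=cv2.cvtColor(im,cv2.COLOR_BGR2HSV).astype(int); m=np.zeros(hs.shape[:2],bool); m[205:230,305:325]=1
    m&=(hs[...,0]<20)&(hs[...,1]>180)&(hs[...,2]>170)
    print(f,'ridge px',np.column_stack(np.where(m))[:,::-1].mean(0))
print('diff side',np.abs(a[0].astype(int)-a[2]).mean(),'top',np.abs(a[1].astype(int)-a[3]).mean())
```

```text
{'t': np.float64(59.025), 'joint_pos': array([ 0.131, -0.335,  1.97 , -0.002,  1.506, -1.601]), 'eef_pos': array([448.793, 133.709, 226.768]), 'ee_rot': array([-2.726,  1.569, -0.993]), 'force': array([-0.812,  0.573, -0.262]), 'width': np.float64(0.496)}
pics/s18.png blue px [310.9 186.1] min [291. 178.] max [330. 194.] 397
top0 ridge px [314.42857143 217.71428571]
t18 ridge px [314.42857143 217.71428571]
diff side 14.296258503401361 top 1.5891836734693878
```

View pics/s18c.png

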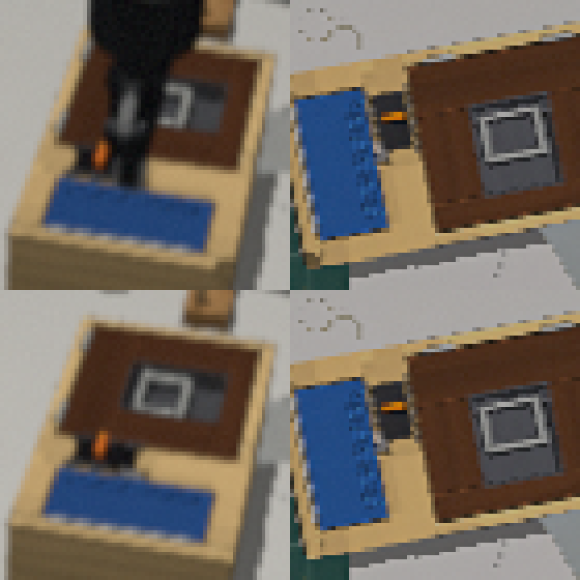

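Emit:
move_arm --translation '[[0, -0.02, 0.17], [0, -0.02, 0.17], [0, -0.02, 0.17], [0, -0.02, 0.17], [0, -0.02, 0.17], [0, -0.02, 0.17], [0, 0, 0], [0, 0, 0]]' --angular '[[0, 0, 0], [0, 0, 0], [0, 0, 0], [0, 0, 0], [0, 0, 0], [0, 0, 0], [0, 0, 0], [0, 0, 0]]' --jaw '[1, 1, 1, 1, 1, 1, 1, 1]'

```text
t: 60.12
eef_pos: [435.9, 440.6, 226.2]
ee_rot: [-2.969, 1.569, -1.238]
force: [-0.1, -0.0, -0.1]
width: 0.2
```

Run:
```python
from meas import *
st(); snap('side','s19.png'); snap('top','t19.png')
for a,b,r in(('side0','s19',(slice(135,185),slice(285,350))),('top0','t19',(slice(195,250),slice(290,375)))):
    A,B=[cv2.imread(f'pics/{f}.png')[r].astype(int) for f in(a,b)]
    d=np.abs(A-B).max(2); print(a,'mean',d.mean(),'n>40',(d>40).sum(),np.column_stack(np.where(d>40))[:8].tolist())
    for X in(A,B):
        m=(X.max(2)-X.min(2)<30)&(X.min(2)>110); m[:,:]&=True
        for p in comps(m,15): 
            if 10<p[:,0].mean()<65 and len(p)<200: print('  grey',p.mean(0).round(2),p.min(0),p.max(0),len(p))
```

```text
{'t': np.float64(60.125), 'joint_pos': array([ 0.672,  0.044,  1.63 , -0.002,  1.468, -1.059]), 'eef_pos': array([435.852, 440.613, 226.195]), 'ee_rot': array([-2.969,  1.569, -1.238]), 'force': array([-0.053, -0.006, -0.145]), 'width': np.float64(0.18)}
side0 mean 84.82338461538461 n>40 2105 [[0, 0], [0, 1], [0, 2], [0, 3], [0, 4], [0, 5], [0, 6], [0, 7]]
  grey [37.48 25.04] [34. 21.] [40. 29.] 25
  grey [62.32 45.45] [60. 41.] [64. 49.] 38
top0 mean 3.9277005347593583 n>40 0 []
  grey [53.38 27.4 ] [46. 21.] [61. 33.] 60
  grey [53.26 27.29] [46. 21.] [61. 33.] 65
```

Emit:
move_arm --translation '[[0, 0.115, 0.105], [0, 0.115, 0.105], [0, 0.115, 0.105], [0, 0.115, 0.105], [0, 0.115, 0.105], [0, 0.115, 0.105], [0, 0, 0], [0, 0, 0]]' --angular '[[0, 0, 0], [0, 0, 0], [0, 0, 0], [0, 0, 0], [0, 0, 0], [0, 0, 0], [0, 0, 0], [0, 0, 0]]' --jaw '[1, 1, 1, 1, 1, 1, 1, 1]'

```text
t: 61.22
eef_pos: [201.4, 594.2, 226.4]
ee_rot: [-2.305, 1.569, -0.573]
force: [-0.1, -0.4, 0.3]
width: -0.0
```

Run:
```python
from meas import *
st(); snap('side','s20.png'); snap('top','t20.png')
for a,b,r in(('side0','s20',(slice(135,215),slice(280,350))),('top0','t20',(slice(195,250),slice(290,375)))):
    A,B=[cv2.imread(f'pics/{f}.png')[r].astype(int) for f in(a,b)]
    d=np.abs(A-B).max(2); print(a,'mean',d.mean().round(2),'max',d.max(),'n>30',(d>30).sum(),np.column_stack(np.where(d>30))[:12].tolist())
```

```text
{'t': np.float64(61.225), 'joint_pos': array([ 1.126,  0.062,  1.612, -0.002,  1.468, -0.605]), 'eef_pos': array([201.358, 594.166, 226.382]), 'ee_rot': array([-2.305,  1.569, -0.573]), 'force': array([-0.121, -0.438,  0.326]), 'width': np.float64(-0.003)}
side0 mean 2.04 max 27 n>30 0 []
top0 mean 1.88 max 12 n>30 0 []
```

The chest looks the same as at the start in both views, so hatch, ring, cover and latch are all shut. Handing in.

```bash
python3 -c "
from rig import *
print(close_job())"
```

```text
the job is handed in; nothing more can be done
None
```

The job is done and handed in at about 61 s of the 210 s. No verdict was reported.

- **What I did:** I flipped the ring up with the hatch still down, lifted the hatch and swung it past upright, and slid the latch so the cover sprang open. I laid both glue sticks in the tray and put the marker, tweezers and pliers in the well. The screwdriver was not in this start. Then I pressed the cover shut until it latched, shut the hatch and folded the ring flat.
- **Contents:** the last picture before closing showed all three tools in the well and both sticks in the tray. They could not be checked once the lids were down.
- **Lids:** with the arm clear, the chest area in both views matched the starting pictures, with the largest pixel difference 27 of 255 in the side view and 12 in the top. That covers hatch, ring, cover and latch ridge.
- **Ring:** it bottomed out under the fingertip at z = 81 mm, about 3 mm below the hatch top as measured, which is its flat position.
- **Disagreements:**
  - The two cameras differed by about 5 mm in x, so I used the average.
  - The finger-opening reading ran about 3 to 4 mm below true size.
  - The hatch leaned farther back (about 1.82 rad) than I had pushed it; I don't know why.
- **Left alone:** I never reached for the pigment jar, mixing cup or timer, but I made no measured check of where they stood at the end.

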